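Screw the bean cup back onto the slanted grinder

TASK

The coffee grinder has been brushed out: screw its black bean cup back on. Set the cup square on the slanted brass throat, turn it backward (anticlockwise, looking into the cup) until you feel it drop into the thread, then forward (clockwise) until it stops fully home, and let go. Do not force the thread, and leave the catch cup, bean jar, tamper and milk pitcher where they stand.

Things in the scene. Friction and masses are not known exactly. Their poses are not given: they have to be found in the camera images.
- bean_cup_centre (a point): Centre (half-way up, on the axis) of the black bean cup, a loose round cup 62 mm across, 60 mm tall, about 220 g, standing on the counter, funnel mouth up; z points out of the mouth. Grip it anywhere on its side, best on the knurled band in its upper half. Centre above throat_seat along the axis: 45 mm lugs on teeth, 41.5 on rim, 35.5 to 36 dropped in slots, 30.7 fully home.
- bean_cup_foot (a point): Centre of the cup's open lower rim, 30 mm below its centre, axes as the cup's. Inside the skirt, 2 to 5 mm above this rim, sit three lugs 120 deg apart, 4.2 mm wide, reaching in to 24.9 mm from the axis; 17 to 22 mm up a guide land of 24.8 mm radius. The hollow is 40 mm deep. Nothing outside shows where the lugs are.
- throat_seat (a point): Centre of the flat top face (90 mm across) of the grinder's slanted barrel, from which the screw throat stands; z is the screw axis, pointing out, 30 deg from vertical, leaning to the grinder's front. Fully home, the cup's foot is 0.7 mm above this point.
- throat_nose (a point): Tip of the throat's bare aluminium pilot, on the axis 39 mm above throat_seat, axes the same: 41 mm across at the tip, tapering to 48.2 mm at 5 mm below it. It guides the cup, with 0.7 mm play all round, onto the thread.
- thread_rim (a point): Centre of the rim of the brass ring round the pilot (55 mm across, 13.5 mm above throat_seat, same axes; it does not turn). Three-start right-hand thread at an unknown angle: three entry slots in the rim, each with a tooth 3.5 mm above the rim on its anticlockwise side. From the rim, slots lie under 97 deg back (from a tooth top 110). Clockwise on the rim, the lugs only run against the teeth.
- thread_entry (a point): Point on the axis 5.8 mm above throat_seat, same axes: where the cup's foot is once it has dropped about 6 mm from the rim into the slots. There it has 10 deg of free play; then 97 to 107 deg clockwise take it down 5 mm to a hard stop, fully home. Turning needs under 0.5 N m and a light push of 3 to 10 N along the axis, the stop no more than 1 N m. Let go on the rim or in the thread, the cup stays there.
- grinder: The grinder, fixed to the counter: black base plate 200 mm by 120 mm (origin: centre of its underside), aluminium motor barrel and white burr housing leaning 30 deg to its front (its own -x), which looks to the robot's right. Top face at 225 mm height, 45 mm in front of the origin. The catch cup stands under its spout.
- catch_cup: Loose steel catch cup, 55 mm across, 70 mm tall, on the grinder's base plate under the spout; origin at its underside. Leave alone.
- bean_jar: Loose closed jar with red label and white lid, 60 mm across, 95 mm tall; origin at its underside. Leave alone.
- tamper: Loose coffee tamper, steel foot 57 mm across, dark wooden knob, 86 mm tall; origin at its underside. Leave alone.
- milk_pitcher: Loose steel milk pitcher, 86 mm across, 95 mm tall, handle on its own +y side out to 74 mm; origin at its underside. Leave alone.
Mind the look-alikes: they are no part of the job. What is shaped like the part that bears bean_cup_centre but purple or turquoise is not meant.

How it is judged:
On the way:
1. the bean cup is set square on the throat (z of bean_cup_centre in the frame of throat_seat below 0.048 m and x of bean_cup_centre in the frame of throat_seat between -0.003 and 0.003 m and y of bean_cup_centre in the frame of throat_seat between -0.003 and 0.003 m and angle between the z axis of bean_cup_centre and the z axis of throat_seat, either way round below 0.12 rad), for 0.2 s.
At the end, for the whole second after the job is handed in: The bean cup is screwed fully home on the throat and at rest: its centre within 1.6 mm of the fully home height (30.7 mm above the seat along the screw axis), within 3 mm of the axis and 0.12 rad of its direction; the four other things have not moved 20 mm (z of bean_cup_centre in the frame of throat_seat below 0.0323 m and x of bean_cup_centre in the frame of throat_seat between -0.003 and 0.003 m and y of bean_cup_centre in the frame of throat_seat between -0.003 and 0.003 m and angle between the z axis of bean_cup_centre and the z axis of throat_seat, either way round below 0.12 rad and linear speed of bean_cup below 0.01 m/s and distance of each of catch_cup, bean_jar, tamper, milk_pitcher from where it was at the start of the episode below 0.02 m); the robot touches nothing.
It fails at once if the cup is forced against the grinder with more than 120 N (contact force between bean_cup and grinder above 120 N).
It fails at once if the steel catch cup under the spout is moved by more than 20 mm or tipped (distance of catch_cup from where it was at the start of the episode above 0.02 m or angle between catch_cup's own z axis and vertical above 0.3 rad).
It fails at once if the bean jar is moved by more than 20 mm or tipped (distance of bean_jar from where it was at the start of the episode above 0.02 m or angle between bean_jar's own z axis and vertical above 0.3 rad).
It fails at once if the tamper is moved by more than 20 mm or tipped (distance of tamper from where it was at the start of the episode above 0.02 m or angle between tamper's own z axis and vertical above 0.3 rad).
It fails at once if the milk pitcher is moved by more than 20 mm or tipped (distance of milk_pitcher from where it was at the start of the episode above 0.02 m or angle between milk_pitcher's own z axis and vertical above 0.3 rad).
It also fails if it takes over 69 s, if anything falls off the work surface, if the arm or the gripper's body presses on something with over 40 N, if the wrist force passes 120 N, or if a joint passes its speed limit or range.

ROBOT

A 6-joint arm with a two-finger parallel gripper is mounted at the origin on the work surface. World frame = base frame: x ahead of the robot, y to its left, z up, the work surface at z = 0. Lengths are in m, angles in rad, forces in N, time in s.
With the tool pointing down it reaches from about 0.35 to 0.95 m from the base axis. Payload 17.4 kg.
Tool frame: the origin (TCP) lies at the very end of the fingers, on their centre line; the grasp point (between the pads) lies 19 mm behind it (ctrl.grip_point_offset is the x of the grasp point in the tool frame, in m); x points along the fingers, y is the direction in which the jaws open and shut, and the axes are right-handed (so a half turn about x gives the same grasp; the last joint's range is limited). The gripper opens to 93 mm and grips with 3 to 60 N. Pads are 15 mm wide; open, the fingers measure 128 mm over their backs; the gripper's body (75 mm by 188 mm) begins 65 mm behind the grasp point.
Start: joints at [1.306, 0.116, 1.442, -0, 1.584, -0.038], TCP at [0.152, 0.658, 0.219] pointing down, gripper open.
Joint ranges: [-2.83, 2.83], [-0.83, 2.19], [0.07, 2.5], [-1.14, 4.28], [0.01, 3], [-2.97, 2.97]. Speed limits (rad/s): [1.89, 1.89, 2.22, 3.14, 3.14, 3.14].

INTERFACE

Orientations are given as a unit quaternion [x, y, z, w].
In Python, from station import ctrl gives the robot as it stands.
- The arm moves only by the tool send_rows, never from a script. Its argument "series" is a list of rows, each an object of numbers: "gripper": the closure in counts, from 0 (fully open) to 255 (shut); "tx", "ty", "tz": the shift along the tool's x, y, z in mm; "ax", "ay", "az": the turn, a rotation vector about the tool's x, y, z in rad. A call has 1 to 12 rows; each row shifts and turns the pose as measured when the row begins, along the tool's axes as they then stand; what a row does not reach is not made up. A row lasts 1/10 s, in which the tool goes at most 50 mm and 8.59 degrees, less where a joint would pass 70% of its speed; a pose out of reach is approached as far as the arm can. A call is refused whole if a number of a shift passes 50 or a number of a turn 0.15, either way. A call with a gripper value outside its range is refused whole. The fingers move at their own pace and stop on an object; "force" is the grip in N (left out, the last holds). Time passes only in rows, so rows that do not move let the fingers close. It gives the time, the measured TCP pose, the force and the opening at its end, in the units of the state.
- ctrl.state(): the state, without advancing time (a new reading comes with each control period).
- ctrl.get_image(name): name is "scene" or "top"; returns the picture (400x640x3 uint8, red, green, blue); there is no depth.
- ctrl.camera_model(name): a dict with "mtx" (3x3 intrinsics, pixels), "k1" (the pictures are not rectified: a ray, as slopes to the right and down, at radius r is drawn at 1 + k1 r^2 times it, then the intrinsics apply), "origin" and "attitude" of the camera in the world. Camera axes: x right, y down, z forward; pixel columns grow to the right and rows downward; lengths in m; the calibration is good to about 2 mm. A picture is of the moment at which its call begins. camera_model takes no time and is no camera call.
- ctrl.job_done(): hands the job in, once; it reports no verdict.
The state is a dict: "t": time; "joints": joint angles; "qd": joint speeds; "joint_efforts": joint torques, N m; "tcp_pos": TCP position; "ee_rot": TCP orientation; "ft_force": force on the tool from outside, world axes, zero at the start; "torque": the same for the moment, N m; "width": finger opening in m.
Only numpy, scipy, OpenCV 4.12 (cv2) and the standard library are available. Lean on these libraries where they do the work, as an engineer would, in place of code of your own. Each camera call takes 0.05 s, during which the arm holds its last target.

## Working session

There is one attempt and no reset: what is moved stays moved. The work goes in short steps, Python scripts to look and compute and a tool call to move; the robot and the scene stay as the last step left them, time stands still between calls to the robot, and variables do not carry over. Pictures are saved under pics/ and viewed, and the job is handed in when it is done.

Besides the shell and the picture viewer there is one more tool, called after "Call:" as name([rows], argument=value, ...), one row to a line, values as JSON. send_rows: Moves the arm, as the interface text tells. Its arguments: {"type":"object","properties":{"series":{"type":"array"},"force":{"type":"number"}},"required":["series"]}

```bash
ls; mkdir -p pics
python3 - <<'E'
from station import ctrl
import cv2
print(ctrl.state())
for n in("scene","top"):
    m=ctrl.camera_model(n);print(n,m)
    cv2.imwrite(f"pics/{n}0.png",ctrl.get_image(n)[:,:,::-1])
print(ctrl.grip_point_offset)
E
```

```text
pics
{'t': 0.0, 'joints': array([ 1.30622443e+00,  1.16495619e-01,  1.44227094e+00, -1.78732629e-05,
        1.58403107e+00, -3.78309627e-02]), 'qd': array([-1.77096750e-03,  8.83385338e-05, -7.33202356e-04,  1.85784705e-03,
       -9.92769332e-04,  9.86511519e-04]), 'joint_efforts': array([-3.44960963e-04, -7.21260881e+01, -6.22597218e+01,  7.80584011e-02,
        2.39384570e-02, -1.22562428e-04]), 'tcp_pos': array([0.15171982, 0.65750606, 0.21789517]), 'ee_rot': array([ 0.07957136,  0.70262526, -0.08041559,  0.70250941]), 'ft_force': array([-0.06915423,  1.11503233,  0.04784212]), 'torque': array([ 0.03629574, -0.00989977, -0.00186709]), 'width': 0.09301796600471704}
scene {'mtx': array([[451.62820431,   0.        , 319.01413769],
       [  0.        , 451.62820431, 198.80809602],
       [  0.        ,   0.        ,   1.        ]]), 'k1': -0.12277649120854178, 'origin': array([1.27333331, 0.0409266 , 1.22253904]), 'attitude': array([ 0.66002014,  0.69256997, -0.2150877 , -0.19610594])}
top {'mtx': array([[380.85281425,   0.        , 321.49366132],
       [  0.        , 380.85281425, 196.7014739 ],
       [  0.        ,   0.        ,   1.        ]]), 'k1': -0.036469550604921505, 'origin': array([ 0.485354  , -0.01001481,  1.22823274]), 'attitude': array([-0.70142614,  0.71169736, -0.02866139,  0.0258219 ])}
-0.0188
```

View pics/scene0.png

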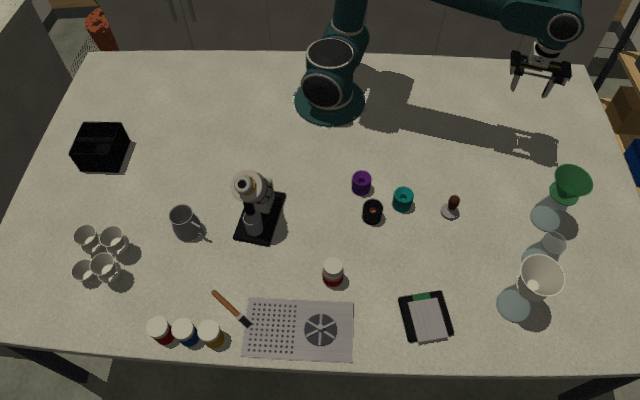

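View pics/top0.png

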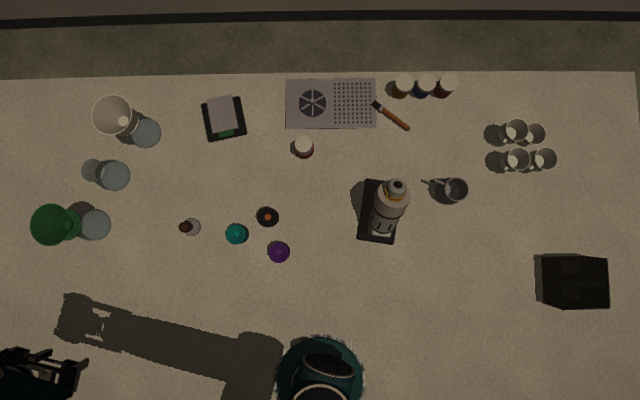

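The scene view shows the black cup near (372,212), with purple (362,183) and turquoise (403,199) look-alikes beside it. The grinder is at (258,205). In the top view the black cup is at (267,216) and the grinder at (385,210), with its throat at about (398,184).

```bash
cat > h.py <<'E'
import numpy as np,cv2
from scipy.spatial.transform import Rotation as R
from scipy.optimize import least_squares
from station import ctrl
M={n:ctrl.camera_model(n) for n in("scene","top")}
def proj(n,P):
    m=M[n];p=(np.atleast_2d(P)-m['origin'])@R.from_quat(m['attitude']).as_matrix()
    s=p[:,:2]/p[:,2:];r2=(s**2).sum(1,keepdims=True)
    s=s*(1+m['k1']*r2);K=m['mtx'];return s*[K[0,0],K[1,1]]+[K[0,2],K[1,2]]
def tri(obs,x0=(.5,0,.1)):
    f=lambda x:np.concatenate([proj(n,x)[0]-uv for n,uv in obs])
    r=least_squares(f,x0);return r.x,r.fun
def crop(img,u0,v0,w,h,k,name):
    cv2.imwrite(name,cv2.resize(img[v0:v0+h,u0:u0+w],None,fx=k,fy=k,interpolation=cv2.INTER_CUBIC))
E
python3 - <<'E'
import cv2
from h import crop
a=cv2.imread("pics/scene0.png");b=cv2.imread("pics/top0.png")
crop(a,220,160,70,90,8,"pics/s_g.png");crop(b,345,165,80,85,7,"pics/t_g.png")
c=cv2.convertScaleAbs(a,alpha=2);d=cv2.convertScaleAbs(b,alpha=2.5)
crop(c,340,160,90,70,8,"pics/s_c.png");crop(d,220,195,80,70,8,"pics/t_c.png")
E
```

```text
(no output)
```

View pics/s_g.png

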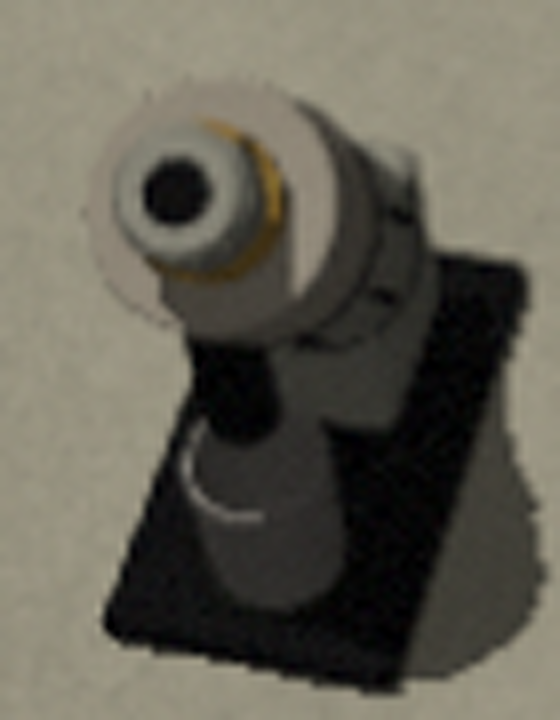

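View pics/t_g.png

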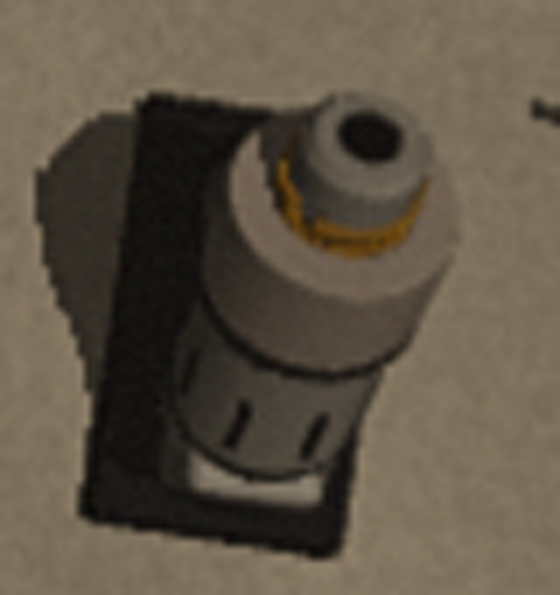

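View pics/s_c.png

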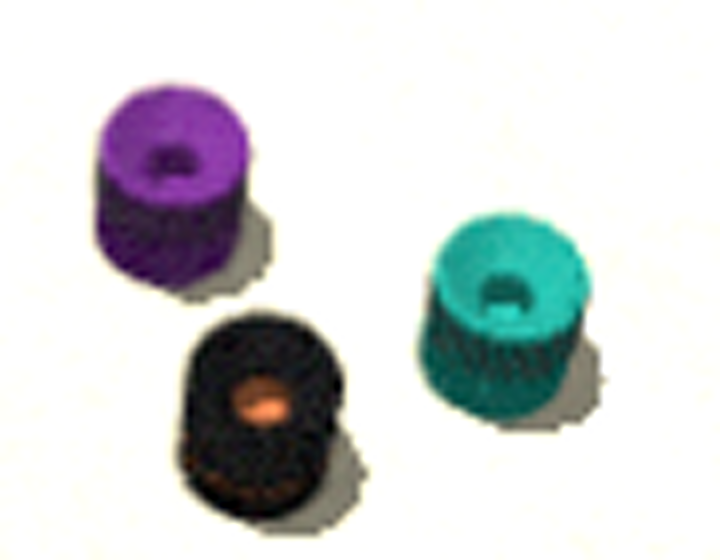

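View pics/t_c.png

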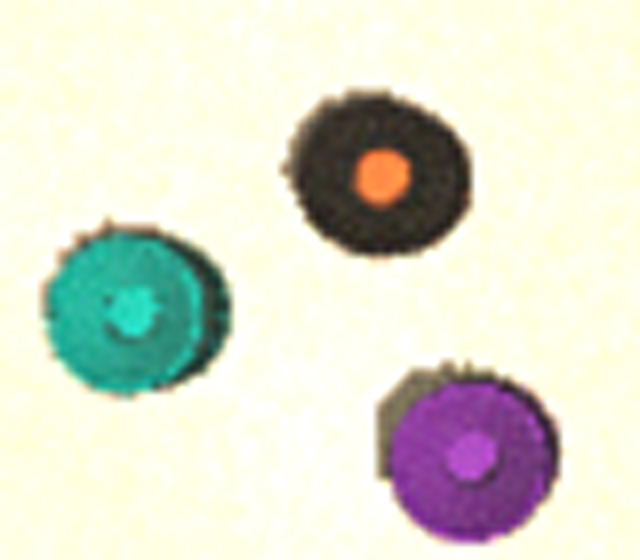

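```bash
cat >> h.py <<'E'
def uz(z,o,k): return (np.array(z,float)+.5)/k-.5+np.array(o)
E
python3 - <<'E'
from h import *
S=lambda z:uz(z,(220,160),8);T=lambda z:uz(z,(345,165),7)
print("nose",tri([("scene",S((178,190))),("top",T((370,135)))]))
SC=lambda z:uz(z,(340,160),8);TC=lambda z:uz(z,(220,195),8)
print("purple? skip; cup hole",tri([("scene",SC((262,400))),("top",TC((383,178)))]))
def ground(n,uv,z):
    f=lambda q:proj(n,[q[0],q[1],z])[0]-uv
    return least_squares(f,(.5,0)).x
for z in(0,.01,.02):
    print(z,[ground("top",T(c),z).round(4) for c in((150,95),(85,515),(335,555))],[ground("scene",S(c),z).round(4) for c in((107,632),(400,692),(525,265))])
print(proj("top",[[.5,0,0],[.6,0,0],[.5,.1,0]]))
E
```

```text
nose (array([ 0.59019317, -0.20978405,  0.26140123]), array([ 0.24125916,  0.0242741 ,  0.23167453, -0.0224874 ]))
purple? skip; cup hole (array([0.5165989 , 0.15304649, 0.04225143]), array([ 0.19580843, -0.0178612 ,  0.19600222, -0.01331465]))
0 [array([ 0.6386, -0.1612]), array([ 0.4451, -0.1268]), array([ 0.425 , -0.2412])] [array([ 0.6155, -0.2756]), array([ 0.6359, -0.1587]), array([ 0.4362, -0.1292])]
0.01 [array([ 0.6373, -0.1599]), array([ 0.4454, -0.1258]), array([ 0.4255, -0.2393])] [array([ 0.6209, -0.2731]), array([ 0.6411, -0.157 ]), array([ 0.443 , -0.1278])]
0.02 [array([ 0.6361, -0.1587]), array([ 0.4457, -0.1249]), array([ 0.426 , -0.2375])] [array([ 0.6262, -0.2705]), array([ 0.6464, -0.1554]), array([ 0.4499, -0.1264])]
[[316.9982189  221.60034017]
 [316.5726499  190.66454042]
 [285.93150135 222.04784484]]
```

```bash
cat >> h.py <<'E'
def gframe(x,y,psi):
    f=np.array([np.cos(psi),np.sin(psi),0]);up=np.array([0,0,1.])
    ax=.5*f+np.sqrt(.75)*up; e1=np.sqrt(.75)*f-.5*up; e2=np.cross(ax,e1)
    seat=np.array([x,y,0])+.045*f+.225*up
    return f,ax,e1,e2,seat
def circ(g,h,r,n=60):
    f,ax,e1,e2,s=g;t=np.linspace(0,2*np.pi,n)[:,None]
    return s+h*ax+r*(np.cos(t)*e1+np.sin(t)*e2)
def overlay(img,n,curves,o,wh,k,name):
    c=cv2.resize(img[o[1]:o[1]+wh[1],o[0]:o[0]+wh[0]],None,fx=k,fy=k,interpolation=cv2.INTER_CUBIC)
    for P,col in curves:
        z=((proj(n,P)-o+.5)*k-.5)
        cv2.polylines(c,[np.round(z*16).astype(int)],False,col,1,cv2.LINE_AA,4)
    cv2.imwrite(name,c)
def gcurves(g,org):
    f,s=g[0],np.array([-g[0][1],g[0][0],0])
    b=np.array([org[0],org[1],0])
    pl=np.array([b+a*.1*f+c*.06*s for a,c in((1,1),(1,-1),(-1,-1),(-1,1),(1,1))])
    return [(circ(g,.039,.0205),(0,255,0)),(circ(g,.034,.0241),(0,255,255)),(circ(g,.0135,.0275),(255,0,255)),(circ(g,0,.045),(0,0,255)),(pl,(255,128,0))]
E
cat > ov.py <<'E'
import sys
from h import *
x,y,p=map(float,sys.argv[1:4]);g=gframe(x,y,p);tag=sys.argv[4]
a=cv2.imread("pics/scene0.png");b=cv2.imread("pics/top0.png")
a=cv2.convertScaleAbs(a,alpha=1.4);b=cv2.convertScaleAbs(b,alpha=1.8)
c=gcurves(g,(x,y))
overlay(a,"scene",c,np.array((220,160)),(70,90),6,"pics/a.png");overlay(b,"top",c,np.array((350,165)),(66,90),6,"pics/b.png")
cv2.imwrite(f"pics/ov{tag}.png",np.hstack([cv2.imread("pics/a.png"),cv2.imread("pics/b.png")])[:600])
E
python3 ov.py .53 -.2 -.172 1
```

```text
(no output)
```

View pics/ov1.png

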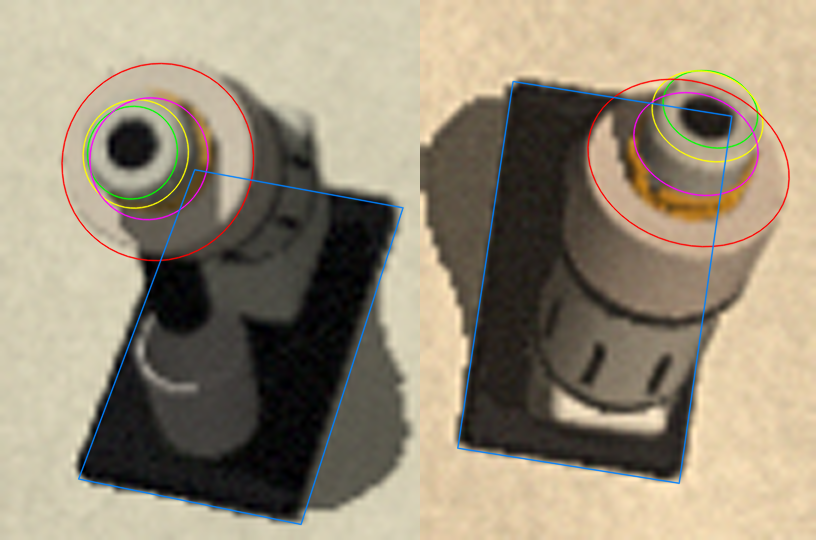

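```bash
sed -i 's/x,y,p=map(float,sys.argv\[1:4\]);g=gframe(x,y,p);tag=sys.argv\[4\]/x,y,p=map(float,sys.argv[1:4]);g=list(gframe(x,y,p));tag=sys.argv[4]\ng[4]=g[4]+float(sys.argv[5])*g[0]+np.array([0,0,float(sys.argv[6])])+float(sys.argv[7])*np.array([-g[0][1],g[0][0],0]);print(g[4],g[1])/' ov.py
sed -i 's/alpha=1.4/alpha=1.2/;s/,6,"pics/,8,"pics/g;s/(70,90)/(50,50)/;s/(66,90)/(50,50)/;s/(220,160)/(222,163)/;s/(350,165)/(368,168)/' ov.py
python3 ov.py .53 -.2 -.172 2 -0.005 0 0
```

```text
[ 0.56940978 -0.20684613  0.225     ] [ 0.49262222 -0.08557659  0.8660254 ]
```

View pics/ov2.png

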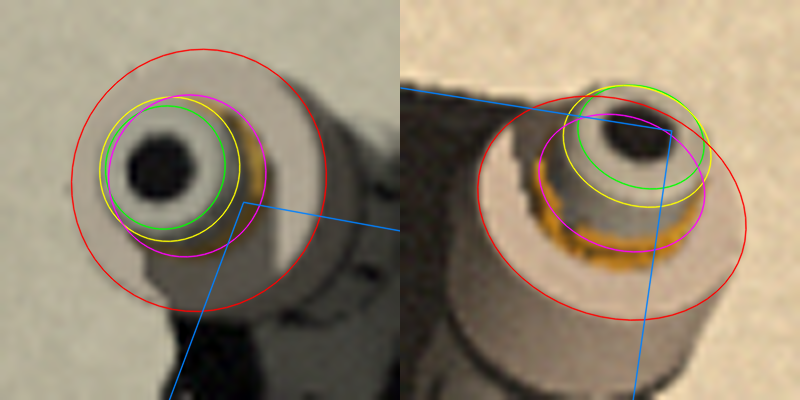

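```bash
cat > ovc.py <<'E'
import sys
from h import *
x,y=map(float,sys.argv[1:3])
t=np.linspace(0,2*np.pi,60)[:,None]
c=[(np.hstack([x+.031*np.cos(t),y+.031*np.sin(t),0*t+z]),col) for z,col in((0,(0,255,0)),(.06,(0,0,255)))]
a=cv2.convertScaleAbs(cv2.imread("pics/scene0.png"),alpha=2);b=cv2.convertScaleAbs(cv2.imread("pics/top0.png"),alpha=2.5)
overlay(a,"scene",c,np.array((350,190)),(45,45),8,"pics/a.png");overlay(b,"top",c,np.array((245,195)),(45,45),8,"pics/b.png")
cv2.imwrite(sys.argv[3],np.hstack([cv2.imread("pics/a.png"),cv2.imread("pics/b.png")]))
E
python3 ovc.py .5165 .153 pics/oc1.png
```

```text
(no output)
```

View pics/oc1.png

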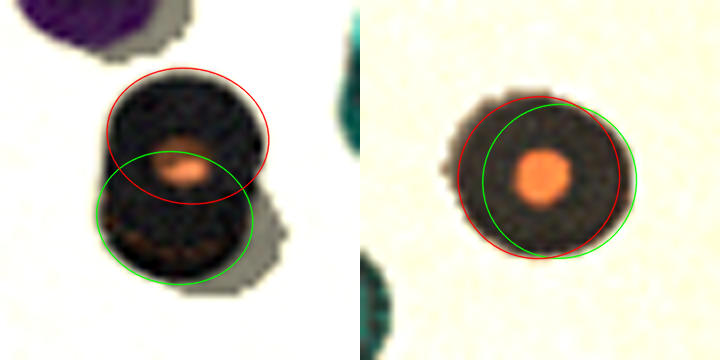

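```bash
cat >> h.py <<'E'
SEAT=np.array([.5694,-.2068,.225]);AX=np.array([.49262,-.08558,.86603])
CUP=np.array([.5160,.1525])
def togo(tgt_pos,tgt_R=None,s=None):
    s=s or ctrl.state();r=R.from_quat(s['ee_rot'])
    d=r.inv().apply(np.array(tgt_pos)-s['tcp_pos'])*1000
    out=d.round(1)
    rv=(r.inv()*tgt_R).as_rotvec() if tgt_R is not None else None
    return out,rv
def down(yaw):  # tool x down, tool y at heading yaw
    x=np.array([0,0,-1.]);y=np.array([np.cos(yaw),np.sin(yaw),0]);return R.from_matrix(np.c_[x,y,np.cross(x,y)])
def rep():
    s=ctrl.state();r=R.from_quat(s['ee_rot']).as_matrix()
    print('t',round(s['t'],2),'tcp',s['tcp_pos'].round(4),'x',r[:,0].round(3),'y',r[:,1].round(3),'j',s['joints'].round(3),'F',s['ft_force'].round(1),'T',s['torque'].round(2),'w',round(s['width']*1e3,1))
E
python3 - <<'E'
from h import *
rep();s=ctrl.state();y=R.from_quat(s['ee_rot']).as_matrix()[:,1];h=np.arctan2(y[1],y[0]);print(h, h-s['joints'][0]-s['joints'][5])
print(h-s['joints'][0]+s['joints'][5])
# at cup with j6=0
az=np.arctan2(CUP[1],CUP[0])
for hd in(az-np.pi/2,az+np.pi/2):
  print(togo([*CUP,.15],down(hd)))
E
```

```text
t 0.1 tcp [0.1517 0.6575 0.218 ] x [-0.    -0.001 -1.   ] y [ 0.225  0.974 -0.001] j [ 1.306  0.116  1.442 -0.     1.584 -0.038] F [-0.5 -0.5  0.3] T [ 0.03 -0.02  0.03] w 93.0
1.344036276197552 0.07561168064685028
-8.489615452994537e-08
(array([  68.4, -410.1,  468.5]), array([2.62746980e+00, 1.38148312e-03, 4.08179565e-04]))
(array([  68.4, -410.1,  468.5]), array([-5.14122488e-01, -3.03827481e-04,  1.02830365e-03]))
```

Call:
send_rows([
  {"gripper":0,"ty":-33,"tz":37},
  {"ty":-33,"tz":37},
  {"ty":-33,"tz":37},
  {"ty":-33,"tz":37},
  {"ty":-33,"tz":37},
  {"ty":-33,"tz":37},
  {"ty":-33,"tz":37},
  {"ty":-33,"tz":37},
  {"ty":-33,"tz":37},
  {"ty":-33,"tz":37},
  {"ty":-33,"tz":37},
  {"ty":-33,"tz":37},
], force=25)

```text
invalid input at $.series[0]: expected keys gripper, tx, ty, tz, ax, ay, az
```

```bash
cat > g.py <<'E'
from h import *
rep();print(togo([*CUP,.12],down(-.1)))
E
python3 g.py
```

```text
t 0.1 tcp [0.1517 0.6575 0.218 ] x [-0.    -0.001 -1.   ] y [ 0.225  0.974 -0.001] j [ 1.306  0.116  1.442 -0.     1.584 -0.038] F [-0.5 -0.5  0.3] T [ 0.03 -0.02  0.03] w 93.0
(array([  98.4, -410.1,  468.5]), array([1.44403611e+00, 7.39056253e-04, 8.92205630e-04]))
```

Call:
send_rows([
  {"gripper":0,"tx":0,"ty":-33,"tz":37,"ax":0,"ay":0,"az":0},
  {"gripper":0,"tx":0,"ty":-33,"tz":37,"ax":0,"ay":0,"az":0},
  {"gripper":0,"tx":0,"ty":-33,"tz":37,"ax":0,"ay":0,"az":0},
  {"gripper":0,"tx":0,"ty":-33,"tz":37,"ax":0,"ay":0,"az":0},
  {"gripper":0,"tx":0,"ty":-33,"tz":37,"ax":0,"ay":0,"az":0},
  {"gripper":0,"tx":0,"ty":-33,"tz":37,"ax":0,"ay":0,"az":0},
  {"gripper":0,"tx":0,"ty":-33,"tz":37,"ax":0,"ay":0,"az":0},
  {"gripper":0,"tx":0,"ty":-33,"tz":37,"ax":0,"ay":0,"az":0},
  {"gripper":0,"tx":0,"ty":-33,"tz":37,"ax":0,"ay":0,"az":0},
  {"gripper":0,"tx":0,"ty":-33,"tz":37,"ax":0,"ay":0,"az":0},
  {"gripper":0,"tx":0,"ty":-33,"tz":37,"ax":0,"ay":0,"az":0},
  {"gripper":0,"tx":0,"ty":-33,"tz":37,"ax":0,"ay":0,"az":0},
], force=25)

```text
t: 1.3
tcp_pos: [0.4952, 0.1669, 0.2145]
ee_rot: [0.075, 0.703, -0.079, 0.702]
ft_force: [0.4, 0.7, -0.2]
width: 0.0931
```

```bash
python3 g.py
```

```text
t 1.3 tcp [0.4952 0.1669 0.2145] x [-0.002 -0.005 -1.   ] y [ 0.216  0.976 -0.006] j [ 0.279 -0.216  1.768 -0.005  1.593 -1.074] F [ 0.4  0.7 -0.2] T [ 0.05 -0.03 -0.  ] w 93.1
(array([94.5, -9.1, 23.6]), array([1.45258513, 0.00331477, 0.00547432]))
```

Call:
send_rows([
  {"gripper":0,"tx":0,"ty":-9,"tz":23,"ax":0,"ay":0,"az":0},
  {"gripper":0,"tx":0,"ty":0,"tz":0,"ax":0.145,"ay":0,"az":0},
  {"gripper":0,"tx":0,"ty":0,"tz":0,"ax":0.145,"ay":0,"az":0},
  {"gripper":0,"tx":0,"ty":0,"tz":0,"ax":0.145,"ay":0,"az":0},
  {"gripper":0,"tx":0,"ty":0,"tz":0,"ax":0.145,"ay":0,"az":0},
  {"gripper":0,"tx":0,"ty":0,"tz":0,"ax":0.145,"ay":0,"az":0},
  {"gripper":0,"tx":0,"ty":0,"tz":0,"ax":0.145,"ay":0,"az":0},
  {"gripper":0,"tx":0,"ty":0,"tz":0,"ax":0.145,"ay":0,"az":0},
  {"gripper":0,"tx":0,"ty":0,"tz":0,"ax":0.145,"ay":0,"az":0},
  {"gripper":0,"tx":0,"ty":0,"tz":0,"ax":0.145,"ay":0,"az":0},
  {"gripper":0,"tx":0,"ty":0,"tz":0,"ax":0.145,"ay":0,"az":0},
])

```text
t: 2.4
tcp_pos: [0.5181, 0.1453, 0.2103]
ee_rot: [-0.532, -0.461, 0.54, -0.462]
ft_force: [-0.9, -0.7, -0.2]
width: 0.093
```

```bash
python3 g.py
```

```text
t 2.4 tcp [0.5181 0.1453 0.2103] x [-0.009 -0.008 -1.   ] y [ 0.989 -0.148 -0.007] j [ 0.229 -0.175  1.74  -0.006  1.587  0.378] F [-0.9 -0.7 -0.2] T [-0.06  0.03 -0.06] w 93.0
(array([90.3, -2.5, -7.6]), array([-0.04859355,  0.00885518,  0.00765598]))
```

Call:
send_rows([
  {"gripper":0,"tx":30,"ty":-2.5,"tz":-7.6,"ax":-0.04,"ay":0.009,"az":0.008},
  {"gripper":0,"tx":30,"ty":0,"tz":0,"ax":0,"ay":0,"az":0},
  {"gripper":0,"tx":30,"ty":0,"tz":0,"ax":0,"ay":0,"az":0},
  {"gripper":0,"tx":0,"ty":0,"tz":0,"ax":0,"ay":0,"az":0},
])

```text
t: 2.8
tcp_pos: [0.5163, 0.1532, 0.1175]
ee_rot: [0.528, 0.47, -0.527, 0.471]
ft_force: [-0.5, -0.5, -0.4]
width: 0.0928
```

Run:
```python
from h import *
rep();print(togo([*CUP,.021],down(-.1)))
a=ctrl.get_image("top")[:,:,::-1].copy();b=ctrl.get_image("scene")[:,:,::-1].copy()
a=cv2.convertScaleAbs(a,alpha=2.5);b=cv2.convertScaleAbs(b,alpha=2)
crop(a,220,190,90,70,6,"pics/p1.png");crop(b,320,130,110,110,5,"pics/p2.png")
```

```text
t 2.8 tcp [0.5163 0.1532 0.1175] x [ 0.001  0.    -1.   ] y [ 0.993 -0.114  0.001] j [ 0.241 -0.139  1.859  0.     1.42   0.355] F [-0.5 -0.5 -0.4] T [-0.08  0.07 -0.07] w 92.8
(array([96.5, -0.3,  0.8]), array([-0.01449364, -0.00061066, -0.00117468]))
```

View pics/p2.png

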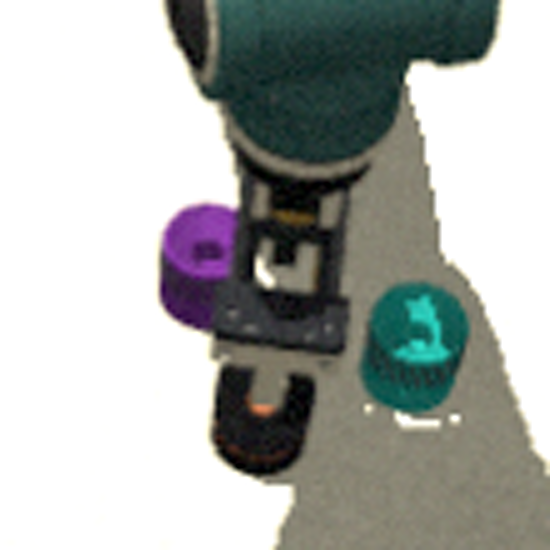

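The scene view shows the open gripper centred over the black cup (crop 262,410), clear of the purple (205,260) and turquoise (415,340) cups. I'll descend and grip.

Call:
send_rows([
  {"gripper":0,"tx":33,"ty":0,"tz":1,"ax":0,"ay":0,"az":0},
  {"gripper":0,"tx":33,"ty":0,"tz":0,"ax":0,"ay":0,"az":0},
  {"gripper":0,"tx":30,"ty":0,"tz":0,"ax":0,"ay":0,"az":0},
  {"gripper":0,"tx":0,"ty":0,"tz":0,"ax":0,"ay":0,"az":0},
  {"gripper":255,"tx":0,"ty":0,"tz":0,"ax":0,"ay":0,"az":0},
  {"gripper":255,"tx":0,"ty":0,"tz":0,"ax":0,"ay":0,"az":0},
  {"gripper":255,"tx":0,"ty":0,"tz":0,"ax":0,"ay":0,"az":0},
  {"gripper":255,"tx":0,"ty":0,"tz":0,"ax":0,"ay":0,"az":0},
  {"gripper":255,"tx":0,"ty":0,"tz":0,"ax":0,"ay":0,"az":0},
], force=40)

```text
t: 3.8
tcp_pos: [0.527, 0.1547, 0.0418]
ee_rot: [0.536, 0.466, -0.519, 0.475]
ft_force: [0.6, -0.8, -2.2]
width: 0.0618
```

```bash
python3 g.py
```

```text
t 3.8 tcp [0.527  0.1547 0.0418] x [ 0.026  0.007 -1.   ] y [ 0.993 -0.115  0.025] j [ 0.239 -0.07   1.925  0.     1.259  0.354] F [ 0.6 -0.8 -2.2] T [-0.09  0.08 -0.04] w 61.8
(array([-78.5,  -8.7,   2.7]), array([-0.01474106, -0.00947045, -0.02540735]))
```

Run:
```python
from h import *
rep()
a=ctrl.get_image("top")[:,:,::-1].copy();b=ctrl.get_image("scene")[:,:,::-1].copy()
a=cv2.convertScaleAbs(a,alpha=2.5);b=cv2.convertScaleAbs(b,alpha=2)
crop(a,220,190,90,70,6,"pics/p3.png");crop(b,320,130,110,110,6,"pics/p4.png")
rep()
```

```text
t 3.8 tcp [0.527  0.1547 0.0418] x [ 0.026  0.007 -1.   ] y [ 0.993 -0.115  0.025] j [ 0.239 -0.07   1.925  0.     1.259  0.354] F [ 0.6 -0.8 -2.2] T [-0.09  0.08 -0.04] w 61.8
t 3.9 tcp [0.5269 0.1547 0.0414] x [ 0.026  0.007 -1.   ] y [ 0.993 -0.115  0.025] j [ 0.239 -0.069  1.925  0.     1.259  0.354] F [ 0.2  0.1 -2.8] T [-0.07  0.1  -0.04] w 61.8
```

View pics/p4.png

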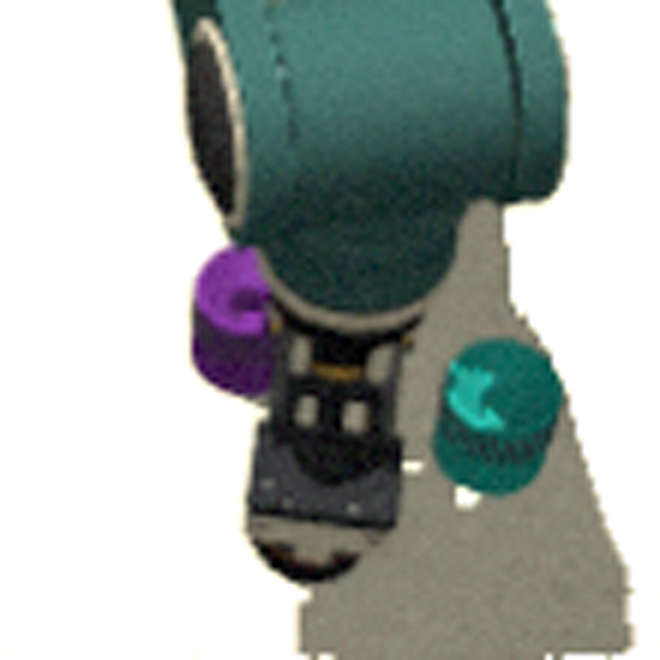

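View pics/p3.png

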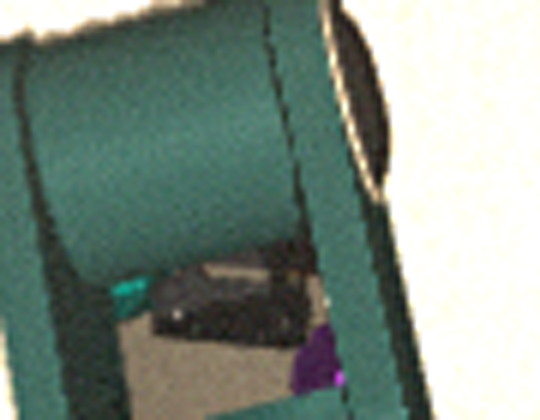

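Call:
send_rows([
  {"gripper":0,"tx":0,"ty":0,"tz":0,"ax":0,"ay":0,"az":0},
  {"gripper":0,"tx":0,"ty":0,"tz":0,"ax":0,"ay":0,"az":0},
  {"gripper":0,"tx":0,"ty":0,"tz":0,"ax":0,"ay":0,"az":0},
])

```text
t: 4.2
tcp_pos: [0.527, 0.1547, 0.0415]
ee_rot: [0.536, 0.466, -0.519, 0.475]
ft_force: [-0.2, -0.5, -0.3]
width: 0.0816
```

Run:
```python
from h import *
rep();print(togo([*CUP,.021],down(-.115)))
b=ctrl.get_image("scene")[:,:,::-1].copy()
b=cv2.convertScaleAbs(b,alpha=2.5)
crop(b,345,190,60,50,12,"pics/p5.png")
rep()
```

```text
t 4.2 tcp [0.527  0.1547 0.0415] x [ 0.026  0.007 -1.   ] y [ 0.993 -0.115  0.025] j [ 0.239 -0.07   1.925  0.     1.259  0.354] F [-0.2 -0.5 -0.3] T [-0.13  0.07  0.01] w 81.6
(array([ 20.2, -11.2,   3.6]), array([ 0.00027534, -0.00954228, -0.02511799]))
t 4.25 tcp [0.527  0.1546 0.0415] x [ 0.026  0.007 -1.   ] y [ 0.993 -0.115  0.025] j [ 0.239 -0.07   1.925  0.     1.259  0.354] F [ 0.2  0.2 -0.5] T [-0.09  0.09 -0.02] w 85.3
```

View pics/p5.png

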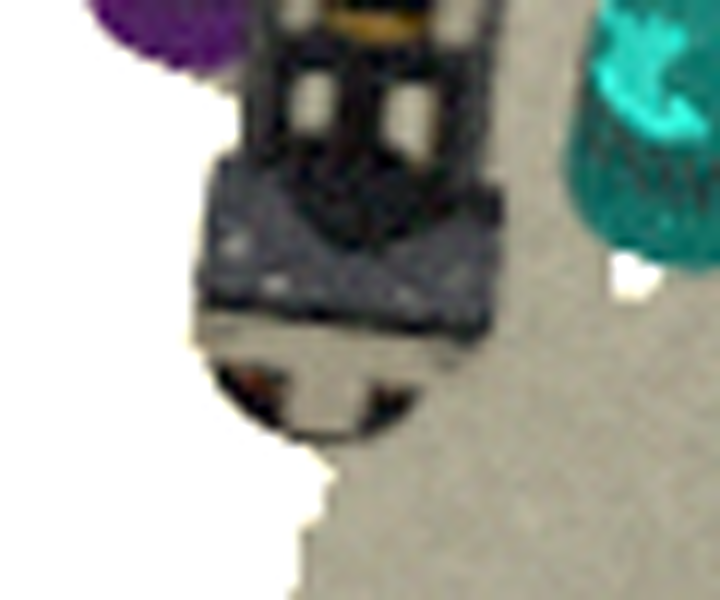

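Run:
```python
from h import *
t=np.linspace(0,6.28,200)
for x in(.516,.520,.523,.527):
    P=np.c_[x+.031*np.cos(t),.1525+.031*np.sin(t),0*t];p=proj("scene",P);i=p[:,1].argmax();print(x,p[i])
print(togo([.5235,.153,.0215],down(-.115)))
```

```text
0.516 [371.60607818 224.93809414]
0.52 [371.62074286 226.03749521]
0.523 [371.63172002 226.86423894]
0.527 [371.64632729 227.96949612]
(array([19.9, -3.8,  2.2]), array([ 0.00016123, -0.00954252, -0.02511729]))
```

Call:
send_rows([
  {"gripper":0,"tx":0,"ty":-5,"tz":2,"ax":0,"ay":-0.009,"az":-0.025},
  {"gripper":0,"tx":0,"ty":0,"tz":0,"ax":0,"ay":0,"az":0},
  {"gripper":0,"tx":10,"ty":0,"tz":0,"ax":0,"ay":0,"az":0},
])

```text
t: 4.55
tcp_pos: [0.522, 0.1533, 0.0322]
ee_rot: [0.528, 0.471, -0.528, 0.47]
ft_force: [1.0, -0.3, 0.1]
width: 0.0928
```

Run:
```python
from h import *
rep();print(togo([.522,.153,.0215],down(-.115)))
```

```text
t 4.55 tcp [0.522  0.1533 0.0322] x [-0.  0. -1.] y [ 0.993 -0.115 -0.   ] j [ 2.380e-01 -5.300e-02  1.926e+00  1.000e-03  1.269e+00  3.530e-01] F [ 1.  -0.3  0.1] T [-0.05  0.1   0.03] w 92.8
(array([10.7,  0. ,  0.3]), array([ 0.00021866, -0.00038928,  0.00037638]))
```

Call:
send_rows([
  {"gripper":0,"tx":10,"ty":0,"tz":0,"ax":0,"ay":0,"az":0},
  {"gripper":0,"tx":0,"ty":0,"tz":0,"ax":0,"ay":0,"az":0},
])

```text
t: 4.75
tcp_pos: [0.5212, 0.153, 0.0194]
ee_rot: [-0.527, -0.471, 0.529, -0.47]
ft_force: [0.1, 0.4, -0.6]
width: 0.093
```

Run:
```python
from h import *
rep();print(togo([.522,.153,.0215],down(-.115)))
```

```text
t 4.75 tcp [0.5212 0.153  0.0194] x [-0.002 -0.    -1.   ] y [ 0.993 -0.115 -0.002] j [ 2.380e-01 -4.000e-02  1.936e+00  1.000e-03  1.248e+00  3.530e-01] F [ 0.1  0.4 -0.6] T [-0.04  0.12  0.06] w 93.0
(array([-2.1,  0.8, -0. ]), array([0.00018018, 0.00036221, 0.00235802]))
```

Call:
send_rows([
  {"gripper":255,"tx":0,"ty":0,"tz":0,"ax":0,"ay":0,"az":0},
  {"gripper":255,"tx":0,"ty":0,"tz":0,"ax":0,"ay":0,"az":0},
  {"gripper":255,"tx":0,"ty":0,"tz":0,"ax":0,"ay":0,"az":0},
  {"gripper":255,"tx":0,"ty":0,"tz":0,"ax":0,"ay":0,"az":0},
], force=40)

```text
t: 5.15
tcp_pos: [0.5211, 0.153, 0.019]
ee_rot: [-0.527, -0.471, 0.529, -0.47]
ft_force: [1.5, -0.3, -0.6]
width: 0.066
```

Run:
```python
from h import *
rep()
```

```text
t 5.15 tcp [0.5211 0.153  0.019 ] x [-0.003 -0.    -1.   ] y [ 0.993 -0.115 -0.003] j [ 0.238 -0.04   1.936  0.     1.248  0.353] F [ 1.5 -0.3 -0.6] T [-0.18 -0.17  0.01] w 66.0
```

Then close fully and lift.

Call:
send_rows([
  {"gripper":255,"tx":0,"ty":0,"tz":0,"ax":0,"ay":0,"az":0},
  {"gripper":255,"tx":0,"ty":0,"tz":0,"ax":0,"ay":0,"az":0},
  {"gripper":255,"tx":0,"ty":0,"tz":0,"ax":0,"ay":0,"az":0},
])

```text
t: 5.45
tcp_pos: [0.5211, 0.153, 0.0191]
ee_rot: [-0.527, -0.471, 0.529, -0.47]
ft_force: [0.2, 0.2, -2.0]
width: 0.0614
```

Run:
```python
from h import *
rep()
```

```text
t 5.45 tcp [0.5211 0.153  0.0191] x [-0.003 -0.    -1.   ] y [ 0.993 -0.115 -0.003] j [ 0.238 -0.04   1.936  0.     1.248  0.353] F [ 0.2  0.2 -2. ] T [0.   0.09 0.01] w 61.4
```

Call:
send_rows([
  {"gripper":255,"tx":-30,"ty":0,"tz":0,"ax":0,"ay":0,"az":0},
  {"gripper":255,"tx":-45,"ty":0,"tz":0,"ax":0,"ay":0,"az":0},
  {"gripper":255,"tx":-45,"ty":0,"tz":0,"ax":0,"ay":0,"az":0},
  {"gripper":255,"tx":-45,"ty":0,"tz":0,"ax":0,"ay":0,"az":0},
  {"gripper":255,"tx":-45,"ty":0,"tz":0,"ax":0,"ay":0,"az":0},
  {"gripper":255,"tx":-45,"ty":0,"tz":0,"ax":0,"ay":0,"az":0},
  {"gripper":255,"tx":-45,"ty":0,"tz":0,"ax":0,"ay":0,"az":0},
  {"gripper":255,"tx":0,"ty":0,"tz":0,"ax":0,"ay":0,"az":0},
])

```text
t: 6.25
tcp_pos: [0.5198, 0.1526, 0.3284]
ee_rot: [-0.525, -0.472, 0.53, -0.469]
ft_force: [-0.2, -0.0, -2.2]
width: 0.0617
```

```bash
cat >> h.py <<'E'
COFF=.011 # cup centre behind TCP along tool x
def Rt(ref=None):
    ref=np.array([.993,-.115,0]) if ref is None else ref
    x=-AX;y=ref-(ref@x)*x;y/=np.linalg.norm(y);return R.from_matrix(np.c_[x,y,np.cross(x,y)])
def tcp_at(h,dx=0,dy=0): # cup centre h above seat
    return SEAT+AX*(h-COFF)+np.array([dx,dy,0])
E
python3 - <<'E'
from h import *
rep();p=tcp_at(.095);print(p,togo(p,Rt()))
a=ctrl.get_image("top")[:,:,::-1].copy();b=ctrl.get_image("scene")[:,:,::-1].copy()
a=cv2.convertScaleAbs(a,alpha=2.5);b=cv2.convertScaleAbs(b,alpha=2)
crop(a,200,170,120,90,5,"pics/p6.png");crop(b,320,90,110,110,5,"pics/p7.png")
E
```

```text
t 6.25 tcp [0.5198 0.1526 0.3284] x [-0.008 -0.001 -1.   ] y [ 0.993 -0.114 -0.008] j [ 2.380e-01 -1.760e-01  1.552e+00  1.000e-03  1.775e+00  3.530e-01] F [-0.2 -0.  -2.2] T [-0.07  0.06 -0.  ] w 61.7
[ 0.61078008 -0.21398872  0.29774652] (array([ 30.5, 132.6, 353.7]), array([-0.00875107,  0.03444557, -0.51443458]))
```

View pics/p7.png

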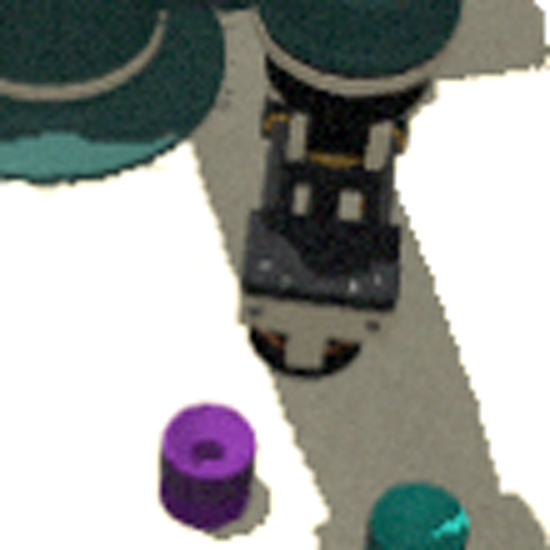

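Call:
send_rows([
  {"gripper":255,"tx":0,"ty":13,"tz":35,"ax":0,"ay":0,"az":0},
  {"gripper":255,"tx":0,"ty":13,"tz":35,"ax":0,"ay":0,"az":0},
  {"gripper":255,"tx":0,"ty":13,"tz":35,"ax":0,"ay":0,"az":0},
  {"gripper":255,"tx":0,"ty":13,"tz":35,"ax":0,"ay":0,"az":0},
  {"gripper":255,"tx":0,"ty":13,"tz":35,"ax":0,"ay":0,"az":0},
  {"gripper":255,"tx":0,"ty":13,"tz":35,"ax":0,"ay":0,"az":0},
  {"gripper":255,"tx":0,"ty":13,"tz":35,"ax":0,"ay":0,"az":0},
  {"gripper":255,"tx":0,"ty":13,"tz":35,"ax":0,"ay":0,"az":0},
  {"gripper":255,"tx":0,"ty":13,"tz":35,"ax":0,"ay":0,"az":0},
  {"gripper":255,"tx":0,"ty":13,"tz":35,"ax":0,"ay":0,"az":0},
])

```text
t: 7.35
tcp_pos: [0.6064, -0.2195, 0.2949]
ee_rot: [-0.515, -0.483, 0.537, -0.461]
ft_force: [0.8, 0.9, -2.6]
width: 0.061
```

```bash
cat > g2.py <<'E'
from h import *
import sys
rep();p=tcp_at(float(sys.argv[1]));d,rv=togo(p,Rt());print('togo',d,rv.round(3))
E
python3 g2.py .095
```

```text
t 7.35 tcp [ 0.6064 -0.2195  0.2949] x [-0.045  0.002 -0.999] y [ 0.993 -0.107 -0.045] j [-0.38   0.069  1.37  -0.015  1.745 -0.275] F [ 0.8  0.9 -2.6] T [-0.05  0.06  0.02] w 61.0
togo [-3.   3.6 -5.9] [-0.003  0.036 -0.478]
```

Call:
send_rows([
  {"gripper":255,"tx":-25,"ty":3,"tz":-5,"ax":0,"ay":0,"az":0},
  {"gripper":255,"tx":0,"ty":0,"tz":0,"ax":0,"ay":0.009,"az":-0.12},
  {"gripper":255,"tx":0,"ty":0,"tz":0,"ax":0,"ay":0.009,"az":-0.12},
  {"gripper":255,"tx":0,"ty":0,"tz":0,"ax":0,"ay":0.009,"az":-0.12},
  {"gripper":255,"tx":0,"ty":0,"tz":0,"ax":0,"ay":0.009,"az":-0.12},
  {"gripper":255,"tx":0,"ty":0,"tz":0,"ax":0,"ay":0,"az":0},
])

```text
t: 7.95
tcp_pos: [0.609, -0.22, 0.3041]
ee_rot: [-0.387, -0.607, 0.628, -0.297]
ft_force: [-0.2, 0.0, -2.8]
width: 0.0617
```

```bash
python3 g2.py .095
```

```text
t 7.95 tcp [ 0.609  -0.22    0.3041] x [-0.525  0.097 -0.846] y [ 0.842 -0.087 -0.533] j [-0.346  0.405  1.036 -0.112  2.255 -0.277] F [-0.2  0.  -2.8] T [-0.21 -0.42  0.01] w 61.7
togo [ 5.1  4.4 -6. ] [-0.007 -0.009  0.039]
```

Call:
send_rows([
  {"gripper":255,"tx":0,"ty":4,"tz":-6,"ax":-0.007,"ay":-0.009,"az":0.039},
  {"gripper":255,"tx":0,"ty":0,"tz":0,"ax":0,"ay":0,"az":0},
])

```text
t: 8.15
tcp_pos: [0.6136, -0.2144, 0.2977]
ee_rot: [-0.395, -0.6, 0.621, -0.313]
ft_force: [-0.2, 0.2, -1.5]
width: 0.0616
```

```bash
python3 g2.py .095
cat > look.py <<'E'
from h import *
import sys
s=ctrl.state();r=R.from_quat(s['ee_rot']);
def ring(xo,rad): # around tool x axis, at tool x = xo
    t=np.linspace(0,2*np.pi,60);return s['tcp_pos']+r.apply(np.c_[0*t+xo,rad*np.cos(t),rad*np.sin(t)])
cur=[(ring(-COFF+.03,.031),(0,255,0)),(ring(-COFF-.03,.031),(0,255,255))]
g=(None,AX,np.cross(np.cross(AX,[0,0,1]),AX),np.cross(AX,[0,0,1]),SEAT)
e1=np.cross([0,1,0],AX);e1/=np.linalg.norm(e1);g=(None,AX,e1,np.cross(AX,e1),SEAT)
cur+=[(circ(g,.0,.045),(0,0,255)),(circ(g,.0135,.0275),(255,0,255)),(circ(g,.039,.0205),(255,128,0))]
a=cv2.convertScaleAbs(ctrl.get_image("top")[:,:,::-1].copy(),alpha=1.8);b=cv2.convertScaleAbs(ctrl.get_image("scene")[:,:,::-1].copy(),alpha=1.5)
overlay(b,"scene",cur,np.array((215,150)),(66,66),6,"pics/a.png");overlay(a,"top",cur,np.array((365,155)),(66,66),6,"pics/b.png")
cv2.imwrite(sys.argv[1],np.hstack([cv2.imread("pics/a.png"),cv2.imread("pics/b.png")]))
crop(b,215,150,66,66,6,"pics/a.png");crop(a,365,155,66,66,6,"pics/b.png")
cv2.imwrite(sys.argv[1].replace('.png','r.png'),np.hstack([cv2.imread("pics/a.png"),cv2.imread("pics/b.png")]))
E
python3 look.py pics/q1.png
```

```text
t 8.15 tcp [ 0.6136 -0.2144  0.2977] x [-0.491  0.085 -0.867] y [ 0.864 -0.083 -0.497] j [-0.337  0.386  1.06  -0.102  2.209 -0.271] F [-0.2  0.2 -1.5] T [-0.14 -0.33  0.02] w 61.6
togo [ 1.4 -2.5 -0.1] [ 0.001 -0.    -0.002]
```

View pics/q1.png

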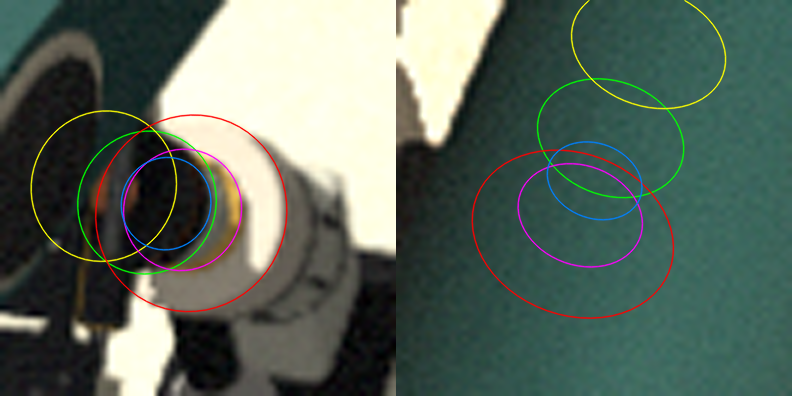

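View pics/q1r.png

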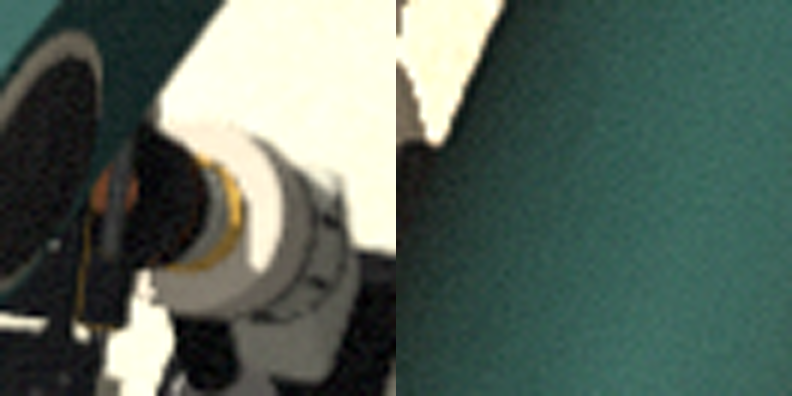

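```bash
cat > look2.py <<'E'
from h import *
import sys
s=ctrl.state();r=R.from_quat(s['ee_rot']);rep()
def ring(xo,rad):
    t=np.linspace(0,2*np.pi,60);return s['tcp_pos']+r.apply(np.c_[0*t+xo,rad*np.cos(t),rad*np.sin(t)])
cur=[(ring(-COFF+.03,.031),(0,255,0)),(ring(-COFF-.03,.031),(0,255,255))]
e1=np.cross([0,1,0],AX);e1/=np.linalg.norm(e1);g=(None,AX,e1,np.cross(AX,e1),SEAT)
cur+=[(circ(g,.0135,.0275),(255,0,255)),(circ(g,0,.0275),(255,0,255)),(circ(g,0,.045),(0,0,255))]
b=cv2.convertScaleAbs(ctrl.get_image("scene")[:,:,::-1].copy(),alpha=3)
o=np.array((222,162));k=12
overlay(b,"scene",cur,o,(44,44),k,"pics/a.png");crop(b,*o,44,44,k,"pics/b.png")
cv2.imwrite(sys.argv[1],cv2.resize(np.hstack([cv2.imread("pics/b.png"),cv2.imread("pics/a.png")]),None,fx=.75,fy=.75,interpolation=cv2.INTER_AREA))
E
python3 look2.py pics/q2.png
```

```text
t 8.25 tcp [ 0.6131 -0.2149  0.2986] x [-0.493  0.086 -0.866] y [ 0.863 -0.083 -0.499] j [-0.338  0.386  1.059 -0.103  2.212 -0.271] F [-0.8 -1.  -2.2] T [-0.14 -0.36 -0.06] w 61.3
```

View pics/q2.png

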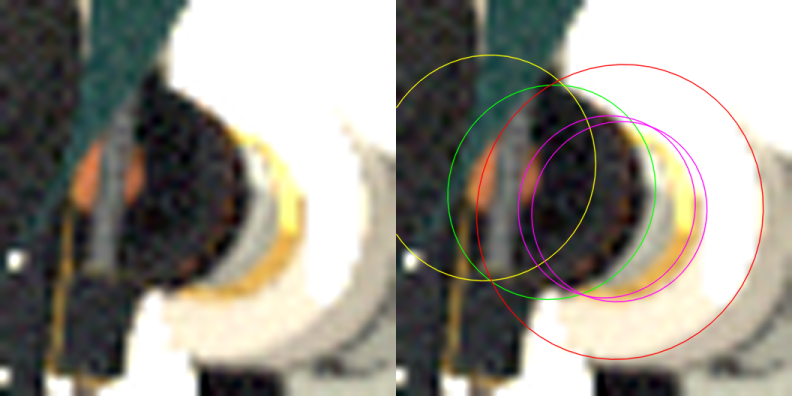

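Run:
```python
from h import *
b=ctrl.get_image("scene").copy()
cv2.imwrite("pics/s_q3.png",b[:,:,::-1])
for v in range(168,200,2): print(v,b[v,232:262].astype(int).sum(1)//3)
```

```text
168 [ 20  15  25  24  21  24  27  45  60  89 175 178 178 179 177 175 175 171
 172 175 172 173 172 174 174 175 173 174 175 172]
170 [ 23  23  24  18  14  20  13  17  53 133 166 157 166 164 164 164 160 161
 163 163 169 157 167 175 176 179 177 173 173 173]
172 [ 26  18  25  23  27  22   6   9  11  23  53  96 133 157 157 158 158 158
 156 160 160 161 157 153 144 140 158 170 170 173]
174 [ 25  20  27  37  31   7   4   8   1  12  10  18  20  52  98 143 159 159
 159 159 159 159 158 157 156 138 103  89 113 152]
176 [ 20  28  35  33  29   6  12   9  12   6  12   9  16  16  17  45 102 130
 133 148 160 158 157 159 160 160 153 123  77  88]
178 [ 42  36  38  30  25  18   9   5  11  11   9  13  11  15  17  16  32  68
  68  70 116 146 158 160 160 162 159 158 126  71]
180 [ 40  28  39  29  39  26   8   7  12  13   4  10  12  16  21  19   5  48
  88  69  87 104 114 160 159 160 159 160 148 108]
182 [ 40  34  39  33  38  23  10   9   1   7   7   7  17  14  13  10  13  35
  70  76  71 102 116 115 159 159 159 159 160 137]
184 [ 34  36  32  25  22   8   8   4  10   7   9   8  16  21   9  20   8  30
  59  6
[... 231 characters left out ...]
 15   3  37  61
  58  56  56  55  55  67 116 161 162 162 160 131]
190 [ 32  35  26   6  11  10  11   9  17  12  18  24  18   3  12  41  59  60
  55  59  54  56  65  77 115 163 162 163 147  91]
192 [ 24  27  24  20  18  13  18  20  25  13  14   5  17  39  53  55  55  53
  55  55  57  72  80  82 115 161 162 150 107  62]
194 [ 20  17  10   9  12  19  52  65  35  39  50  53  57  54  52  49  48  55
  66  77  76  80  79  82  93 131 147 107  65  61]
196 [ 17  17  15   9  18  70 138 151  77  80  78  79  75  77  77  79  79  80
  79  80  81  79  80  80  80  74  65  62  63  62]
198 [ 12  16  14   6  40 108 159 155 131  80  77  78  78  79  80  79  79  80
  82  81  81  79  77  74  63  61  62  61  61  55]
```

```bash
cat > fitfoot.py <<'E'
from h import *
from scipy.spatial import cKDTree
s=ctrl.state();r=R.from_quat(s['ee_rot'])
pts=np.array([(243.,172),(245.9,174),(247.8,176),(248.9,178),(249.1,180),(249.3,182),(249.2,184),(248.9,186),(247.9,188),(246.9,190),(244.8,192)])
t=np.linspace(0,2*np.pi,720)
def ring(xo,dy,dz,rad):return s['tcp_pos']+r.apply(np.c_[0*t+xo,dy+rad*np.cos(t),dz+rad*np.sin(t)])
for rad in(.031,.030,.029):
  for xo in(.019,.014,.009):
    f=lambda q:cKDTree(proj("scene",ring(xo,q[0],q[1],rad))).query(pts)[0]
    q=least_squares(f,(0,0),diff_step=1e-3,x_scale=.001);print(rad,xo,(q.x*1e3).round(2),np.sqrt((q.fun**2).mean()).round(2))
rep()
E
python3 fitfoot.py
```

```text
0.031 0.019 [0.25 2.15] 0.13
0.031 0.014 [0.66 0.67] 0.13
0.031 0.009 [ 1.18 -0.79] 0.13
0.03 0.019 [-0.08  1.01] 0.14
0.03 0.014 [ 0.48 -0.46] 0.14
0.03 0.009 [ 0.78 -1.89] 0.13
0.029 0.019 [-0.26 -0.13] 0.19
0.029 0.014 [ 0.2 -1.6] 0.18
0.029 0.009 [ 0.73 -3.05] 0.18
t 8.35 tcp [ 0.6131 -0.2151  0.2994] x [-0.492  0.086 -0.866] y [ 0.863 -0.084 -0.499] j [-0.338  0.386  1.057 -0.103  2.213 -0.271] F [-0.3  0.3 -2.3] T [-0.12 -0.39 -0.02] w 61.6
```

```bash
cat > g3.py <<'E'
from h import *
import sys,json,os
L=json.load(open('lat.json')) if os.path.exists('lat.json') else [0,0]
s=ctrl.state();r=R.from_quat(s['ee_rot'])
h=float(sys.argv[1]);yref=r.as_matrix()[:,1]
T=Rt(yref);p=tcp_at(h)+T.apply([0,L[0],L[1]])
rep();d,rv=togo(p,T,s);c=s['tcp_pos']-r.as_matrix()[:,0]*COFF
print('togo',d,rv.round(3),'| h now',round(float((c-SEAT)@AX)*1e3,2),'F tool',r.inv().apply(s['ft_force']).round(1),'T tool',r.inv().apply(s['torque']).round(2))
E
echo "[0,-0.0012]">lat.json; python3 g3.py .072
```

```text
t 8.35 tcp [ 0.6131 -0.2151  0.2994] x [-0.492  0.086 -0.866] y [ 0.863 -0.084 -0.499] j [-0.338  0.386  1.057 -0.103  2.213 -0.271] F [-0.3  0.3 -2.3] T [-0.12 -0.39 -0.02] w 61.6
togo [25.7 -1.3 -2. ] [ 0. -0. -0.] | h now 97.71 F tool [ 2.2  0.9 -0.2] T tool [ 0.05 -0.06  0.41]
```

Call:
send_rows([
  {"gripper":255,"tx":9,"ty":-1.3,"tz":-2,"ax":0,"ay":0,"az":0},
  {"gripper":255,"tx":9,"ty":0,"tz":0,"ax":0,"ay":0,"az":0},
  {"gripper":255,"tx":8,"ty":0,"tz":0,"ax":0,"ay":0,"az":0},
  {"gripper":255,"tx":0,"ty":0,"tz":0,"ax":0,"ay":0,"az":0},
])

```text
t: 8.75
tcp_pos: [0.5975, -0.2107, 0.2764]
ee_rot: [-0.396, -0.6, 0.621, -0.313]
ft_force: [-0.8, 0.6, -1.9]
width: 0.0612
```

```bash
python3 g3.py .072; python3 look2.py pics/q4.png
```

```text
t 8.75 tcp [ 0.5975 -0.2107  0.2764] x [-0.491  0.086 -0.867] y [ 0.864 -0.085 -0.497] j [-0.34   0.349  1.141 -0.1    2.165 -0.266] F [-0.8  0.6 -1.9] T [-0.15 -0.33 -0.02] w 61.2
togo [-2.4  1.1 -0.2] [ 0.    -0.    -0.002] | h now 69.64 F tool [ 2.1  0.2 -0.4] T tool [ 0.07 -0.09  0.35]
t 8.75 tcp [ 0.5975 -0.2107  0.2764] x [-0.491  0.086 -0.867] y [ 0.864 -0.085 -0.497] j [-0.34   0.349  1.141 -0.1    2.165 -0.266] F [-0.8  0.6 -1.9] T [-0.15 -0.33 -0.02] w 61.2
```

View pics/q4.png

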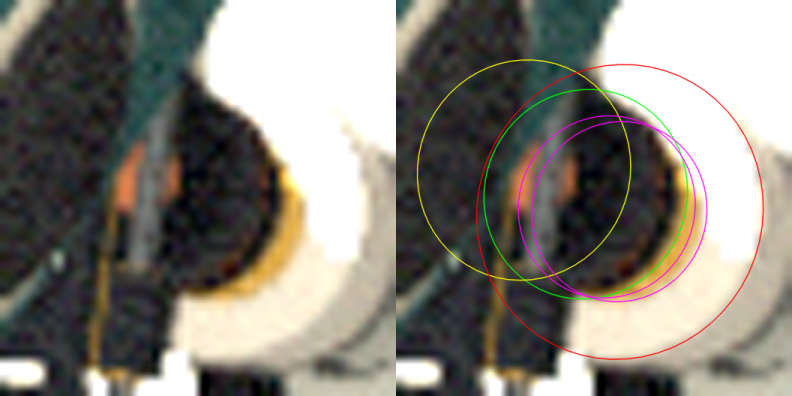

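Call:
send_rows([
  {"gripper":255,"tx":3,"ty":1,"tz":0,"ax":0,"ay":0,"az":-0.002},
  {"gripper":255,"tx":2,"ty":0,"tz":0,"ax":0,"ay":0,"az":0},
])

```text
t: 9.0
tcp_pos: [0.5962, -0.2105, 0.2722]
ee_rot: [-0.395, -0.6, 0.621, -0.313]
ft_force: [-0.5, 0.7, -2.3]
width: 0.0615
```

```bash
python3 g3.py .06
```

```text
t 9.0 tcp [ 0.5962 -0.2105  0.2722] x [-0.492  0.086 -0.867] y [ 0.863 -0.085 -0.498] j [-0.34   0.347  1.15  -0.1    2.158 -0.266] F [-0.5  0.7 -2.3] T [-0.12 -0.38 -0.  ] w 61.5
togo [ 5.4  0.1 -0.2] [ 0.    -0.    -0.001] | h now 65.4 F tool [ 2.3  0.6 -0.5] T tool [ 0.03 -0.07  0.39]
```

Call:
send_rows([
  {"gripper":255,"tx":2,"ty":0,"tz":0,"ax":0,"ay":0,"az":0},
  {"gripper":255,"tx":2,"ty":0,"tz":0,"ax":0,"ay":0,"az":0},
])

```text
t: 9.2
tcp_pos: [0.5943, -0.2101, 0.2685]
ee_rot: [-0.395, -0.6, 0.621, -0.313]
ft_force: [0.1, 0.3, -2.3]
width: 0.0613
```

```bash
python3 g3.py .06
```

```text
t 9.2 tcp [ 0.5943 -0.2101  0.2685] x [-0.492  0.086 -0.867] y [ 0.863 -0.085 -0.498] j [-0.34   0.343  1.161 -0.1    2.151 -0.265] F [ 0.1  0.3 -2.3] T [-0.16 -0.33  0.02] w 61.3
togo [ 1.2 -0.  -0.2] [ 0.    -0.    -0.001] | h now 61.2 F tool [ 2.   1.2 -0.3] T tool [ 0.03 -0.12  0.34]
```

No contact yet, so I'll continue in 2 mm rows.

Call:
send_rows([
  {"gripper":255,"tx":2,"ty":0,"tz":0,"ax":0,"ay":0,"az":0},
  {"gripper":255,"tx":2,"ty":0,"tz":0,"ax":0,"ay":0,"az":0},
])

```text
t: 9.4
tcp_pos: [0.5922, -0.2098, 0.2647]
ee_rot: [-0.395, -0.6, 0.621, -0.313]
ft_force: [-0.1, 0.1, -2.6]
width: 0.0616
```

```bash
python3 g3.py .055
```

```text
t 9.4 tcp [ 0.5922 -0.2098  0.2647] x [-0.492  0.085 -0.867] y [ 0.863 -0.085 -0.498] j [-0.341  0.339  1.172 -0.1    2.144 -0.265] F [-0.1  0.1 -2.6] T [-0.19 -0.37  0.02] w 61.6
togo [ 1.9 -0.1 -0.3] [-0.     0.    -0.001] | h now 56.89 F tool [2.3 1.2 0. ] T tool [ 0.05 -0.15  0.39]
```

Call:
send_rows([
  {"gripper":255,"tx":2,"ty":0,"tz":0,"ax":0,"ay":0,"az":0},
  {"gripper":255,"tx":2,"ty":0,"tz":0,"ax":0,"ay":0,"az":0},
])

```text
t: 9.6
tcp_pos: [0.5901, -0.2094, 0.261]
ee_rot: [-0.395, -0.6, 0.621, -0.313]
ft_force: [-0.3, 0.4, -1.8]
width: 0.0613
```

```bash
python3 g3.py .050
```

```text
t 9.6 tcp [ 0.5901 -0.2094  0.261 ] x [-0.491  0.085 -0.867] y [ 0.863 -0.085 -0.498] j [-0.341  0.335  1.183 -0.1    2.137 -0.265] F [-0.3  0.4 -1.8] T [-0.15 -0.38 -0.04] w 61.3
togo [ 2.6 -0.1 -0.3] [ 0.    -0.    -0.001] | h now 52.56 F tool [ 1.8  0.6 -0.3] T tool [ 0.07 -0.08  0.4 ]
```

Call:
send_rows([
  {"gripper":255,"tx":2,"ty":0,"tz":0,"ax":0,"ay":0,"az":0},
  {"gripper":255,"tx":2,"ty":0,"tz":0,"ax":0,"ay":0,"az":0},
])

```text
t: 9.8
tcp_pos: [0.588, -0.2091, 0.2572]
ee_rot: [-0.395, -0.6, 0.621, -0.313]
ft_force: [0.6, 0.4, -2.7]
width: 0.0612
```

```bash
python3 g3.py .046
```

```text
t 9.8 tcp [ 0.588  -0.2091  0.2572] x [-0.491  0.085 -0.867] y [ 0.863 -0.085 -0.498] j [-0.342  0.331  1.194 -0.1    2.13  -0.265] F [ 0.6  0.4 -2.7] T [-0.11 -0.32  0.01] w 61.2
togo [ 2.2 -0.1 -0.3] [-0.     0.    -0.001] | h now 48.24 F tool [ 2.   1.8 -0.4] T tool [ 0.02 -0.07  0.33]
```

Call:
send_rows([
  {"gripper":255,"tx":1.5,"ty":0,"tz":0,"ax":0,"ay":0,"az":0},
  {"gripper":255,"tx":1,"ty":0,"tz":0,"ax":0,"ay":0,"az":0},
])

```text
t: 10.0
tcp_pos: [0.5867, -0.2091, 0.2548]
ee_rot: [-0.396, -0.599, 0.621, -0.313]
ft_force: [3.1, -1.9, -3.0]
width: 0.0617
```

```bash
python3 g3.py .045
```

```text
t 10.0 tcp [ 0.5867 -0.2091  0.2548] x [-0.491  0.085 -0.867] y [ 0.864 -0.085 -0.497] j [-0.342  0.328  1.201 -0.1    2.125 -0.264] F [ 3.1 -1.9 -3. ] T [-0.5  -0.62  0.16] w 61.7
togo [ 0.6 -0.3 -0.5] [-0.     0.001 -0.002] | h now 45.58 F tool [0.9 4.3 1.6] T tool [ 0.05 -0.46  0.67]
```

Call:
send_rows([
  {"gripper":255,"tx":0.3,"ty":0.5,"tz":0.3,"ax":0,"ay":0,"az":0},
  {"gripper":255,"tx":1,"ty":0,"tz":0,"ax":0,"ay":0,"az":0},
])

```text
t: 10.2
tcp_pos: [0.5864, -0.2093, 0.2534]
ee_rot: [-0.396, -0.599, 0.621, -0.313]
ft_force: [-0.7, 0.6, -1.8]
width: 0.0614
```

```bash
python3 g3.py .045
```

```text
t 10.2 tcp [ 0.5864 -0.2093  0.2534] x [-0.491  0.085 -0.867] y [ 0.863 -0.085 -0.497] j [-0.343  0.328  1.204 -0.1    2.123 -0.265] F [-0.7  0.6 -1.8] T [-0.18 -0.34  0.  ] w 61.4
togo [-0.9 -0.7 -0.8] [-0.     0.    -0.002] | h now 44.15 F tool [ 2.   0.2 -0.5] T tool [ 0.06 -0.13  0.36]
```

Call:
send_rows([
  {"gripper":255,"tx":0.8,"ty":0,"tz":0,"ax":0,"ay":0,"az":0},
])

```text
t: 10.3
tcp_pos: [0.5859, -0.2092, 0.2526]
ee_rot: [-0.396, -0.6, 0.621, -0.313]
ft_force: [0.3, -0.3, -2.2]
width: 0.0618
```

```bash
python3 g3.py .0415
```

```text
t 10.3 tcp [ 0.5859 -0.2092  0.2526] x [-0.491  0.085 -0.867] y [ 0.863 -0.085 -0.497] j [-0.343  0.327  1.206 -0.1    2.121 -0.265] F [ 0.3 -0.3 -2.2] T [-0.16 -0.4  -0.02] w 61.8
togo [ 1.8 -0.7 -0.7] [-0.     0.    -0.002] | h now 43.25 F tool [1.7 1.4 0.3] T tool [ 0.06 -0.09  0.42]
```

Call:
send_rows([
  {"gripper":255,"tx":0.8,"ty":0,"tz":0,"ax":0,"ay":0,"az":0},
])

```text
t: 10.4
tcp_pos: [0.5855, -0.209, 0.2518]
ee_rot: [-0.395, -0.6, 0.621, -0.313]
ft_force: [-0.1, 0.3, -1.9]
width: 0.0615
```

```bash
python3 g3.py .0415
```

```text
t 10.4 tcp [ 0.5855 -0.209   0.2518] x [-0.491  0.085 -0.867] y [ 0.863 -0.085 -0.498] j [-0.343  0.327  1.208 -0.099  2.12  -0.264] F [-0.1  0.3 -1.9] T [-0.19 -0.35 -0.01] w 61.5
togo [ 0.8 -0.7 -0.7] [-0.     0.    -0.002] | h now 42.35 F tool [ 1.7  0.9 -0.2] T tool [ 0.07 -0.13  0.37]
```

Call:
send_rows([
  {"gripper":255,"tx":0.8,"ty":0,"tz":0,"ax":0,"ay":0,"az":0},
])

```text
t: 10.5
tcp_pos: [0.585, -0.2089, 0.2511]
ee_rot: [-0.395, -0.6, 0.621, -0.313]
ft_force: [-0.1, 0.1, -2.8]
width: 0.0615
```

```bash
python3 g3.py .0415
```

```text
t 10.5 tcp [ 0.585  -0.2089  0.2511] x [-0.491  0.085 -0.867] y [ 0.863 -0.085 -0.498] j [-0.343  0.326  1.211 -0.099  2.119 -0.264] F [-0.1  0.1 -2.8] T [-0.19 -0.36  0.01] w 61.5
togo [-0.  -0.7 -0.6] [-0.     0.    -0.001] | h now 41.48 F tool [2.5 1.3 0. ] T tool [ 0.05 -0.14  0.38]
```

Call:
send_rows([
  {"gripper":255,"tx":0.8,"ty":0,"tz":0,"ax":0,"ay":0,"az":0},
])

```text
t: 10.6
tcp_pos: [0.5846, -0.2088, 0.2503]
ee_rot: [-0.395, -0.6, 0.621, -0.313]
ft_force: [0.2, -0.6, -1.9]
width: 0.0618
```

```bash
python3 g3.py .0415
```

```text
t 10.6 tcp [ 0.5846 -0.2088  0.2503] x [-0.491  0.085 -0.867] y [ 0.863 -0.085 -0.498] j [-0.343  0.325  1.213 -0.099  2.117 -0.264] F [ 0.2 -0.6 -1.9] T [-0.16 -0.36 -0.01] w 61.8
togo [-0.9 -0.7 -0.6] [-0.     0.    -0.001] | h now 40.56 F tool [1.5 1.2 0.7] T tool [ 0.05 -0.1   0.38]
```

Call:
send_rows([
  {"gripper":255,"tx":0.8,"ty":0,"tz":0,"ax":0,"ay":0,"az":0},
])

```text
t: 10.7
tcp_pos: [0.5842, -0.2087, 0.2495]
ee_rot: [-0.395, -0.6, 0.621, -0.313]
ft_force: [0.2, 0.4, -2.4]
width: 0.0619
```

```bash
python3 g3.py .0415
```

```text
t 10.7 tcp [ 0.5842 -0.2087  0.2495] x [-0.491  0.085 -0.867] y [ 0.863 -0.085 -0.498] j [-0.343  0.324  1.215 -0.099  2.116 -0.264] F [ 0.2  0.4 -2.4] T [-0.1  -0.36  0.04] w 61.9
togo [-1.8 -0.7 -0.6] [-0.     0.    -0.001] | h now 39.72 F tool [ 2.   1.4 -0.3] T tool [-0.01 -0.08  0.37]
```

Call:
send_rows([
  {"gripper":255,"tx":0.8,"ty":0,"tz":0,"ax":0,"ay":0,"az":0},
])

```text
t: 10.8
tcp_pos: [0.5838, -0.2086, 0.2488]
ee_rot: [-0.395, -0.6, 0.621, -0.313]
ft_force: [-0.4, -0.6, -1.3]
width: 0.0615
```

```bash
python3 g3.py .0415; python3 look2.py pics/q5.png
```

```text
t 10.8 tcp [ 0.5838 -0.2086  0.2488] x [-0.491  0.085 -0.867] y [ 0.863 -0.085 -0.498] j [-0.343  0.323  1.217 -0.099  2.115 -0.264] F [-0.4 -0.6 -1.3] T [-0.18 -0.33  0.04] w 61.5
togo [-2.6 -0.7 -0.6] [ 0.    -0.    -0.001] | h now 38.86 F tool [1.2 0.4 0.6] T tool [ 0.03 -0.15  0.35]
t 10.8 tcp [ 0.5838 -0.2086  0.2488] x [-0.491  0.085 -0.867] y [ 0.863 -0.085 -0.498] j [-0.343  0.323  1.217 -0.099  2.115 -0.264] F [-0.4 -0.6 -1.3] T [-0.18 -0.33  0.04] w 61.5
```

View pics/q5.png

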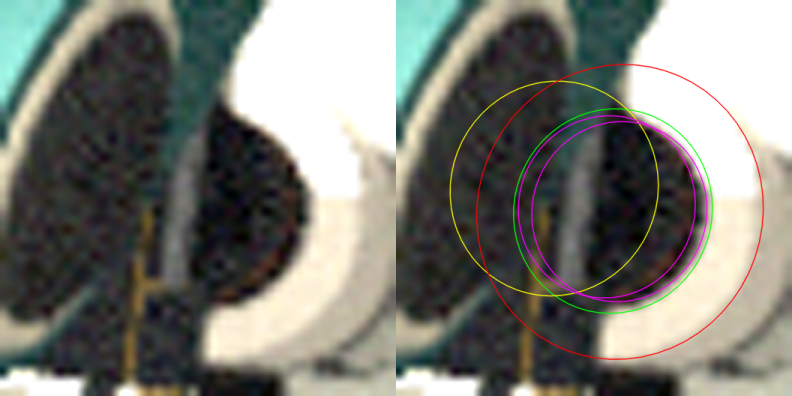

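Call:
send_rows([
  {"gripper":255,"tx":0.8,"ty":0,"tz":0,"ax":0,"ay":0,"az":0},
])

```text
t: 10.95
tcp_pos: [0.5833, -0.2085, 0.248]
ee_rot: [-0.395, -0.6, 0.621, -0.313]
ft_force: [-0.5, -0.2, -2.6]
width: 0.0612
```

```bash
python3 g3.py .0415
```

```text
t 10.95 tcp [ 0.5833 -0.2085  0.248 ] x [-0.491  0.085 -0.867] y [ 0.863 -0.085 -0.498] j [-0.343  0.323  1.219 -0.099  2.113 -0.264] F [-0.5 -0.2 -2.6] T [-0.16 -0.35 -0.01] w 61.2
togo [-3.6 -0.7 -0.6] [ 0.    -0.    -0.001] | h now 37.95 F tool [2.5 0.9 0.4] T tool [ 0.06 -0.11  0.36]
```

Call:
send_rows([
  {"gripper":255,"tx":0.8,"ty":0,"tz":0,"ax":0,"ay":0,"az":0},
])

```text
t: 11.05
tcp_pos: [0.5829, -0.2085, 0.2473]
ee_rot: [-0.395, -0.6, 0.621, -0.313]
ft_force: [0.7, 0.7, -2.8]
width: 0.0614
```

```bash
python3 g3.py .0415
```

```text
t 11.05 tcp [ 0.5829 -0.2085  0.2473] x [-0.491  0.085 -0.867] y [ 0.863 -0.085 -0.498] j [-0.343  0.322  1.222 -0.099  2.112 -0.264] F [ 0.7  0.7 -2.8] T [-0.15 -0.37 -0.02] w 61.4
togo [-4.4 -0.7 -0.6] [-0.     0.    -0.001] | h now 37.08 F tool [ 2.1  1.9 -0.7] T tool [ 0.06 -0.09  0.39]
```

Call:
send_rows([
  {"gripper":255,"tx":0.8,"ty":0,"tz":0,"ax":0,"ay":0,"az":0},
])

```text
t: 11.15
tcp_pos: [0.5825, -0.2084, 0.2465]
ee_rot: [-0.395, -0.6, 0.621, -0.313]
ft_force: [2.7, -0.9, 2.1]
width: 0.0616
```

```bash
python3 g3.py .0415
```

```text
t 11.15 tcp [ 0.5825 -0.2084  0.2465] x [-0.491  0.085 -0.867] y [ 0.863 -0.085 -0.498] j [-0.343  0.321  1.224 -0.099  2.11  -0.264] F [ 2.7 -0.9  2.1] T [-0.18 -0.38  0.02] w 61.6
togo [-5.3 -0.7 -0.6] [-0.     0.    -0.001] | h now 36.24 F tool [-3.2  1.3  0.5] T tool [ 0.03 -0.13  0.39]
```

Call:
send_rows([
  {"gripper":255,"tx":0.6,"ty":0,"tz":0,"ax":-0.06,"ay":0,"az":0},
  {"gripper":255,"tx":0.6,"ty":0,"tz":0,"ax":-0.06,"ay":0,"az":0},
])

```text
t: 11.35
tcp_pos: [0.5824, -0.2088, 0.2466]
ee_rot: [0.376, 0.635, -0.584, 0.338]
ft_force: [5.1, 3.9, 1.8]
width: 0.0616
```

```bash
python3 g3.py .0362
```

```text
t 11.35 tcp [ 0.5824 -0.2088  0.2466] x [-0.489  0.084 -0.868] y [ 0.872  0.035 -0.488] j [-0.344  0.319  1.225 -0.1    2.108 -0.385] F [5.1 3.9 1.8] T [-0.42 -0.41 -1.86] w 61.6
togo [ 0.1 -0.6 -1.1] [-0.     0.002 -0.004] | h now 36.27 F tool [-3.7  3.7 -4.1] T tool [1.79 0.53 0.58]
```

Call:
send_rows([
  {"gripper":255,"tx":0,"ty":0.2,"tz":-0.2,"ax":0.06,"ay":0,"az":0},
  {"gripper":255,"tx":0.2,"ty":0,"tz":0,"ax":0.06,"ay":0,"az":0},
])

```text
t: 11.55
tcp_pos: [0.5826, -0.2087, 0.2469]
ee_rot: [-0.396, -0.599, 0.621, -0.315]
ft_force: [-0.1, 0.3, -2.4]
width: 0.0616
```

```bash
python3 g3.py .0362
```

```text
t 11.55 tcp [ 0.5826 -0.2087  0.2469] x [-0.488  0.083 -0.869] y [ 0.865 -0.085 -0.494] j [-0.343  0.319  1.225 -0.1    2.107 -0.265] F [-0.1  0.3 -2.4] T [-0.16 -0.34  0.04] w 61.6
togo [ 0.4 -0.7 -0.9] [-0.     0.002 -0.006] | h now 36.61 F tool [ 2.2  1.1 -0.2] T tool [ 0.01 -0.13  0.36]
```

Call:
send_rows([
  {"gripper":255,"tx":0.5,"ty":0,"tz":0,"ax":0.06,"ay":0.002,"az":-0.006},
  {"gripper":255,"tx":0.5,"ty":0,"tz":0,"ax":0.06,"ay":0,"az":0},
])

```text
t: 11.75
tcp_pos: [0.5822, -0.2087, 0.2463]
ee_rot: [-0.414, -0.56, 0.658, -0.287]
ft_force: [2.0, -0.3, 0.3]
width: 0.0613
```

```bash
python3 g3.py .0362
```

```text
t 11.75 tcp [ 0.5822 -0.2087  0.2463] x [-0.492  0.086 -0.866] y [ 0.841 -0.208 -0.499] j [-0.344  0.321  1.224 -0.099  2.111 -0.14 ] F [ 2.  -0.3  0.3] T [-0.26 -0.49  0.04] w 61.3
togo [-0.3 -0.6 -0.8] [ 0. -0. -0.] | h now 35.92 F tool [-1.3  1.6 -0.2] T tool [ 0.05 -0.14  0.53]
```

Low torque (0.05) as it turns clockwise and sinks, so I'll keep turning forward.

Call:
send_rows([
  {"gripper":255,"tx":0.5,"ty":0,"tz":0,"ax":0.08,"ay":0,"az":0},
  {"gripper":255,"tx":0.5,"ty":0,"tz":0,"ax":0.08,"ay":0,"az":0},
  {"gripper":255,"tx":0.5,"ty":0,"tz":0,"ax":0.08,"ay":0,"az":0},
])

```text
t: 12.05
tcp_pos: [0.5819, -0.2087, 0.2458]
ee_rot: [-0.447, -0.473, 0.722, -0.234]
ft_force: [1.4, -1.2, 0.3]
width: 0.0616
```

```bash
python3 g3.py .0362
```

```text
t 12.05 tcp [ 0.5819 -0.2087  0.2458] x [-0.49   0.085 -0.867] y [ 0.762 -0.442 -0.474] j [-0.344  0.319  1.227 -0.1    2.108  0.11 ] F [ 1.4 -1.2  0.3] T [-0.26 -0.4   0.01] w 61.6
togo [-0.9 -0.5 -0.8] [ 0.    -0.001 -0.003] | h now 35.31 F tool [-1.   1.5  0.6] T tool [ 0.08 -0.03  0.47]
```

Call:
send_rows([
  {"gripper":255,"tx":0.5,"ty":0,"tz":0,"ax":0.08,"ay":0,"az":-0.003},
  {"gripper":255,"tx":0.5,"ty":0,"tz":0,"ax":0.08,"ay":0,"az":0},
  {"gripper":255,"tx":0.5,"ty":0,"tz":0,"ax":0.08,"ay":0,"az":0},
  {"gripper":255,"tx":0.5,"ty":0,"tz":0,"ax":0.08,"ay":0,"az":0},
])

```text
t: 12.45
tcp_pos: [0.5813, -0.2088, 0.245]
ee_rot: [-0.48, -0.347, 0.791, -0.157]
ft_force: [2.1, -0.7, -0.0]
width: 0.0612
```

```bash
python3 g3.py .0362
```

```text
t 12.45 tcp [ 0.5813 -0.2088  0.245 ] x [-0.49   0.085 -0.867] y [ 0.58  -0.71  -0.398] j [-0.344  0.319  1.229 -0.099  2.107  0.444] F [ 2.1 -0.7 -0. ] T [-0.18 -0.4   0.06] w 61.2
togo [-1.8 -0.3 -0.9] [ 0.    -0.002 -0.002] | h now 34.36 F tool [-1.1  1.7 -0.9] T tool [0.01 0.15 0.41]
```

Call:
send_rows([
  {"gripper":255,"tx":0.5,"ty":0,"tz":0,"ax":0.08,"ay":-0.002,"az":-0.002},
  {"gripper":255,"tx":0.5,"ty":0,"tz":0,"ax":0.08,"ay":0,"az":0},
  {"gripper":255,"tx":0.5,"ty":0,"tz":0,"ax":0.08,"ay":0,"az":0},
  {"gripper":255,"tx":0.5,"ty":0,"tz":0,"ax":0.08,"ay":0,"az":0},
])

```text
t: 12.85
tcp_pos: [0.5809, -0.2087, 0.2441]
ee_rot: [-0.499, -0.211, 0.837, -0.075]
ft_force: [1.9, -0.7, 0.9]
width: 0.0614
```

```bash
python3 g3.py .0362
```

```text
t 12.85 tcp [ 0.5809 -0.2087  0.2441] x [-0.491  0.085 -0.867] y [ 0.336 -0.9   -0.278] j [-0.344  0.318  1.232 -0.1    2.105  0.777] F [ 1.9 -0.7  0.9] T [-0.16 -0.39  0.06] w 61.4
togo [-2.8 -0.2 -0.7] [ 0.    -0.002 -0.002] | h now 33.38 F tool [-1.7  1.  -0.8] T tool [-0.01  0.28  0.32]
```

Call:
send_rows([
  {"gripper":255,"tx":0.5,"ty":0,"tz":0,"ax":0.08,"ay":-0.002,"az":-0.002},
  {"gripper":255,"tx":0.5,"ty":0,"tz":0,"ax":0.08,"ay":0,"az":0},
  {"gripper":255,"tx":0.5,"ty":0,"tz":0,"ax":0.08,"ay":0,"az":0},
  {"gripper":255,"tx":0.5,"ty":0,"tz":0,"ax":0.08,"ay":0,"az":0},
])

```text
t: 13.25
tcp_pos: [0.5805, -0.2085, 0.2433]
ee_rot: [-0.505, -0.069, 0.86, 0.009]
ft_force: [2.2, -0.5, -0.1]
width: 0.0616
```

```bash
python3 g3.py .0362
```

```text
t 13.25 tcp [ 0.5805 -0.2085  0.2433] x [-0.49   0.085 -0.867] y [ 0.054 -0.99  -0.127] j [-0.344  0.317  1.234 -0.1    2.103  1.111] F [ 2.2 -0.5 -0.1] T [-0.18 -0.41  0.03] w 61.6
togo [-3.8  0.  -0.6] [ 0.    -0.003 -0.001] | h now 32.43 F tool [-1.   0.7 -1.9] T tool [0.02 0.39 0.21]
```

Call:
send_rows([
  {"gripper":255,"tx":0.5,"ty":0,"tz":0,"ax":0.08,"ay":-0.003,"az":-0.001},
  {"gripper":255,"tx":0.5,"ty":0,"tz":0,"ax":0.08,"ay":0,"az":0},
  {"gripper":255,"tx":0.5,"ty":0,"tz":0,"ax":0.08,"ay":0,"az":0},
])

```text
t: 13.55
tcp_pos: [0.5802, -0.2085, 0.2426]
ee_rot: [-0.499, 0.039, 0.863, 0.072]
ft_force: [1.9, -0.2, 0.8]
width: 0.0612
```

```bash
python3 g3.py .0362
```

```text
t 13.55 tcp [ 0.5802 -0.2085  0.2426] x [-0.491  0.085 -0.867] y [-0.163 -0.987 -0.004] j [-0.344  0.317  1.235 -0.1    2.103  1.361] F [ 1.9 -0.2  0.8] T [-0.11 -0.33  0.09] w 61.2
togo [-4.5  0.2 -0.6] [ 0.    -0.002 -0.   ] | h now 31.68 F tool [-1.7 -0.2 -1.2] T tool [-0.05  0.34  0.09]
```

Call:
send_rows([
  {"gripper":255,"tx":0.5,"ty":0,"tz":0,"ax":0.06,"ay":-0.002,"az":0},
  {"gripper":255,"tx":0.5,"ty":0,"tz":0,"ax":0.06,"ay":0,"az":0},
])

```text
t: 13.75
tcp_pos: [0.58, -0.2085, 0.2422]
ee_rot: [-0.494, 0.093, 0.859, 0.103]
ft_force: [2.0, 0.3, -0.2]
width: 0.0614
```

```bash
python3 g3.py .0362
```

```text
t 13.75 tcp [ 0.58   -0.2085  0.2422] x [-0.492  0.085 -0.867] y [-0.269 -0.961  0.059] j [-0.344  0.317  1.236 -0.1    2.103  1.487] F [ 2.   0.3 -0.2] T [-0.09 -0.31  0.01] w 61.4
togo [-4.9  0.2 -0.6] [ 0.    -0.001 -0.   ] | h now 31.28 F tool [-0.7 -0.8 -1.7] T tool [ 0.    0.33 -0.  ]
```

Call:
send_rows([
  {"gripper":255,"tx":0.5,"ty":0,"tz":0,"ax":0.04,"ay":0,"az":0},
  {"gripper":255,"tx":0.5,"ty":0,"tz":0,"ax":0.04,"ay":0,"az":0},
])

```text
t: 13.95
tcp_pos: [0.5802, -0.2085, 0.2419]
ee_rot: [-0.49, 0.129, 0.853, 0.124]
ft_force: [5.3, -3.4, 1.3]
width: 0.0617
```

```bash
python3 g3.py .0362
```

```text
t 13.95 tcp [ 0.5802 -0.2085  0.2419] x [-0.489  0.084 -0.868] y [-0.338 -0.936  0.1  ] j [-0.344  0.316  1.237 -0.1    2.099  1.571] F [ 5.3 -3.4  1.3] T [ 0.16 -0.96  1.37] w 61.7
togo [-5.1  0.4 -0.3] [-0.    -0.004  0.   ] | h now 31.11 F tool [-4.   1.5 -4.8] T tool [-1.35  0.98  0.21]
```

Call:
send_rows([
  {"gripper":255,"tx":0,"ty":0,"tz":0,"ax":-0.03,"ay":0,"az":0},
  {"gripper":255,"tx":0,"ty":0,"tz":0,"ax":0,"ay":0,"az":0},
])

```text
t: 14.15
tcp_pos: [0.5805, -0.2086, 0.242]
ee_rot: [-0.492, 0.116, 0.855, 0.116]
ft_force: [1.2, -1.1, -2.6]
width: 0.0614
```

```bash
python3 g3.py .0362
```

```text
t 14.15 tcp [ 0.5805 -0.2086  0.242 ] x [-0.488  0.084 -0.869] y [-0.312 -0.946  0.084] j [-0.344  0.315  1.237 -0.099  2.099  1.539] F [ 1.2 -1.1 -2.6] T [-0.1  -0.57  0.18] w 61.4
togo [-4.9  0.4 -0.1] [ 0.    -0.005 -0.   ] | h now 31.31 F tool [ 1.6  0.5 -2.6] T tool [-0.15  0.59 -0.01]
```

Call:
send_rows([
  {"gripper":0,"tx":0,"ty":0,"tz":0,"ax":0,"ay":0,"az":0},
  {"gripper":0,"tx":0,"ty":0,"tz":0,"ax":0,"ay":0,"az":0},
  {"gripper":0,"tx":0,"ty":0,"tz":0,"ax":0,"ay":0,"az":0},
  {"gripper":0,"tx":0,"ty":0,"tz":0,"ax":0,"ay":0,"az":0},
  {"gripper":0,"tx":0,"ty":0,"tz":0,"ax":0,"ay":0,"az":0},
])

```text
t: 14.65
tcp_pos: [0.5801, -0.2085, 0.2426]
ee_rot: [-0.492, 0.116, 0.855, 0.116]
ft_force: [0.6, -0.2, -0.1]
width: 0.092
```

```bash
python3 g3.py .0362
```

```text
t 14.65 tcp [ 0.5801 -0.2085  0.2426] x [-0.489  0.084 -0.868] y [-0.312 -0.947  0.084] j [-0.344  0.315  1.237 -0.1    2.1    1.538] F [ 0.6 -0.2 -0.1] T [-0.08 -0.08 -0.01] w 92.0
togo [-4.5  0.2 -0.7] [ 0.    -0.005 -0.   ] | h now 31.67 F tool [-0.2 -0.  -0.6] T tool [0.03 0.1  0.03]
```

Free of contact. Now withdraw along the axis, then away.

Call:
send_rows([
  {"gripper":0,"tx":-10,"ty":0,"tz":0,"ax":0,"ay":0,"az":0},
  {"gripper":0,"tx":-20,"ty":0,"tz":0,"ax":0,"ay":0,"az":0},
  {"gripper":0,"tx":-30,"ty":0,"tz":0,"ax":0,"ay":0,"az":0},
  {"gripper":0,"tx":-40,"ty":0,"tz":0,"ax":0,"ay":0,"az":0},
  {"gripper":0,"tx":-40,"ty":0,"tz":0,"ax":0,"ay":0,"az":0},
  {"gripper":0,"tx":0,"ty":0,"tz":0,"ax":0,"ay":0,"az":0},
])

```text
t: 15.25
tcp_pos: [0.6508, -0.2204, 0.3716]
ee_rot: [-0.492, 0.116, 0.855, 0.116]
ft_force: [-0.3, 0.7, 0.3]
width: 0.093
```

```bash
python3 g3.py .0362
python3 - <<'E'
from h import *
a=cv2.convertScaleAbs(ctrl.get_image("top")[:,:,::-1].copy(),alpha=1.8);b=ctrl.get_image("scene")[:,:,::-1].copy()
cv2.imwrite("pics/r1.png",a);cv2.imwrite("pics/r2.png",b)
E
```

```text
t 15.25 tcp [ 0.6508 -0.2204  0.3716] x [-0.489  0.084 -0.868] y [-0.312 -0.946  0.084] j [-0.329  0.489  0.805 -0.111  2.357  1.524] F [-0.3  0.7  0.3] T [-0.03 -0.08 -0.05] w 93.0
togo [143.    0.2  -2.4] [-0.    -0.005  0.   ] | h now 179.19 F tool [-0.1 -0.5  0.6] T tool [ 0.05  0.08 -0.03]
```

View pics/r2.png

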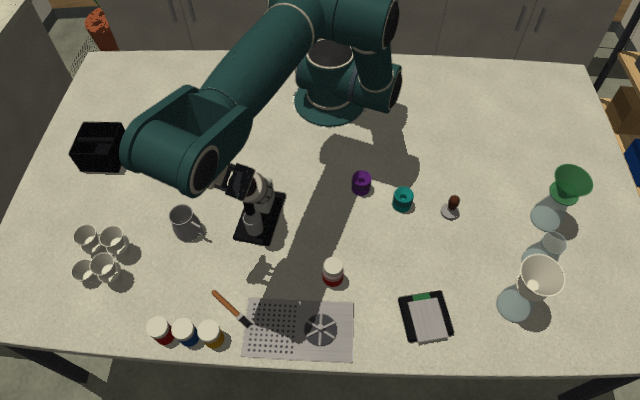

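View pics/r1.png

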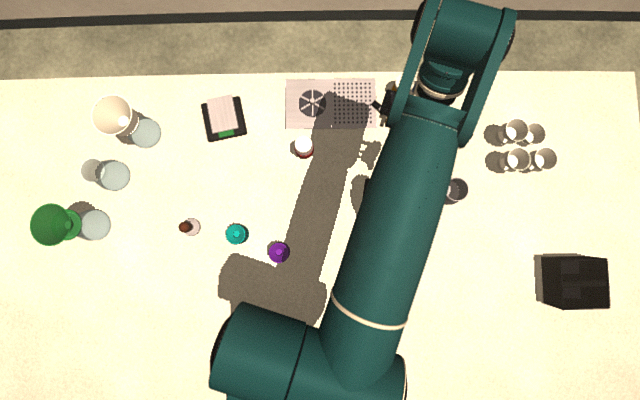

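The cup is on the throat but partly hidden behind the gripper near (240,180), and the other items look unmoved. I'll move the arm aside for a clear view.

Call:
send_rows([
  {"gripper":0,"tx":-10,"ty":-40,"tz":0,"ax":0,"ay":0,"az":0},
  {"gripper":0,"tx":0,"ty":-40,"tz":0,"ax":0,"ay":0,"az":0},
  {"gripper":0,"tx":0,"ty":-40,"tz":0,"ax":0,"ay":0,"az":0},
  {"gripper":0,"tx":0,"ty":-40,"tz":0,"ax":0,"ay":0,"az":0},
  {"gripper":0,"tx":0,"ty":-40,"tz":0,"ax":0,"ay":0,"az":0},
  {"gripper":0,"tx":0,"ty":-40,"tz":0,"ax":0,"ay":0,"az":0},
  {"gripper":0,"tx":0,"ty":-40,"tz":0,"ax":0,"ay":0,"az":0},
  {"gripper":0,"tx":0,"ty":-40,"tz":0,"ax":0,"ay":0,"az":0},
  {"gripper":0,"tx":0,"ty":0,"tz":0,"ax":0,"ay":0,"az":0},
])

```text
t: 16.25
tcp_pos: [0.7541, 0.092, 0.3379]
ee_rot: [-0.482, 0.117, 0.86, 0.117]
ft_force: [0.1, 0.1, -0.9]
width: 0.093
```

Run:
```python
from h import *
rep()
e1=np.cross([0,1,0],AX);e1/=np.linalg.norm(e1);g=(None,AX,e1,np.cross(AX,e1),SEAT)
a=ctrl.get_image("top")[:,:,::-1].copy();b=ctrl.get_image("scene")[:,:,::-1].copy()
cv2.imwrite("pics/f_t.png",a);cv2.imwrite("pics/f_s.png",b)
a=cv2.convertScaleAbs(a,alpha=2);b=cv2.convertScaleAbs(b,alpha=1.5)
cur=[(circ(g,.0007,.031),(0,255,0)),(circ(g,.0607,.031),(0,255,255)),(circ(g,0,.045),(0,0,255))]
overlay(b,"scene",cur,np.array((222,155)),(50,50),8,"pics/a.png");overlay(a,"top",cur,np.array((368,160)),(50,50),8,"pics/b.png")
cv2.imwrite("pics/fin.png",np.hstack([cv2.imread("pics/a.png"),cv2.imread("pics/b.png")]))
```

```text
t 16.25 tcp [0.7541 0.092  0.3379] x [-0.507  0.089 -0.857] y [-0.315 -0.945  0.088] j [0.044 0.69  0.582 0.164 2.393 2.05 ] F [ 0.1  0.1 -0.9] T [-0.02 -0.11 -0.01] w 93.0
```

View pics/fin.png

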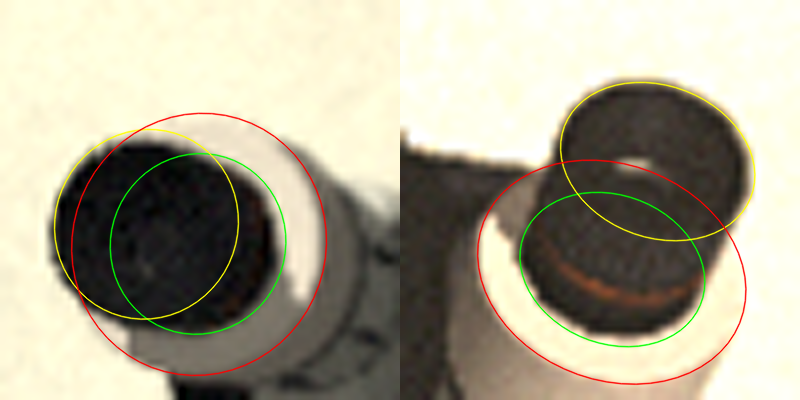

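View pics/f_t.png

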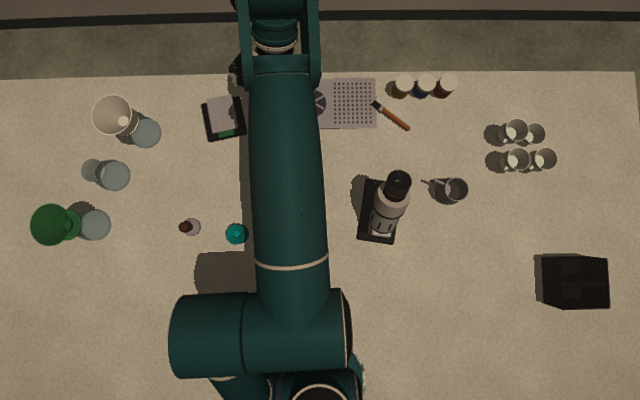

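```bash
cat > fitcup.py <<'E'
from h import *
b=cv2.imread("pics/f_s.png");a=cv2.imread("pics/f_t.png")
for n,im,(u,v) in(("s",b,(226,160)),("t",a,(378,166))):
    print(n);W=44
    for r in range(v,v+42,2): print(r,' '.join('%3d'%x for x in im[r,u:u+W].astype(int).sum(1)//3))
E
python3 fitcup.py
```

```text
s
160 161 164 166 163 161 163 162 165 165 166 165 164 162 165 164 163 162 165 167 164 163 165 164 162 161 162 162 163 162 161 162 160 160 161 159 157 159 160 160 159 160 161 161 161
162 164 164 169 167 162 165 165 163 165 164 162 164 163 165 163 165 166 164 164 164 164 167 166 164 163 163 164 161 160 160 162 162 162 164 162 161 160 160 161 163 160 157 161 160
164 164 162 164 165 162 164 162 162 161 165 166 166 167 167 163 160 164 165 164 166 165 162 166 165 164 165 163 164 164 164 165 165 163 160 160 159 159 162 162 163 162 160 162 161
166 164 165 164 164 166 163 162 162 162 162 162 162 162 166 162 163 164 164 164 165 165 167 168 168 165 162 164 163 164 162 162 161 161 161 162 162 162 161 158 156 156 158 161 163
168 156 161 160 161 159 160 160 161 162 164 166 164 164 162 161 160 163 167 167 168 165 165 161 161 163 165 162 161 162 163 163 164 163 163 163 163 158 157 158 160 161 164 166 164
170 159 159 159 163 162 162 160 158 160 162 168 167 164 165 161 160 155 147 155 153 153 152 149 150 152 152 159 145 157 163 165 168 165 164 163 162 160 161 160 161 163 163 164 163
172 164 163 164 16
[... 5763 characters left out ...]
 127 127 127 123 125 119 109  60  35  20  14  19  19  19  20  21  18  15  23  38  69 114 126 124 125 125 125 132 137 142 139 140 138 139 140 140 138 134 136 137
202  56  55  59  60  78 103 124 124 124 121 125 126 126 114 114 116 110  88  86  91 113 115 120 127 122 125 123 124 127 124 113 122 144 143 144 140 145 140 143 143 142 140 139 136
204  55  59  61  64  66  70  75  94 119 126 126 124 124 124 123 122 124 123 124 121 123 122 126 123 121 126 126 126 112  97 121 140 140 139 143 145 144 141 140 139 139 137 138 143
206  58  62  64  70  68  72  69  74  77  80  87 100 113 125 127 127 128 127 124 123 125 125 131 131 123 105  98  89  94 122 144 143 137 139 141 141 140 137 133 138 145 144 137 136
```

```bash
cat > fit2.py <<'E'
from h import *
from scipy.spatial import cKDTree
e1=np.cross([0,1,0],AX);e1/=np.linalg.norm(e1);e2=np.cross(AX,e1)
sf=[(253.9,178),(254.8,180),(255.9,182),(256.1,184),(256.4,186),(256.4,188),(255.0,190),(253.8,192),(251.6,194),(247,196.)]
sm=[(231.0,176),(229.4,178),(228.4,180),(228.0,182),(227.7,184),(228.0,186),(228.9,188)]
tf=[(382.5,192),(383.0+.3,194),(384.5,196),(385.7,198),(389,200.),(395,201.9),(401.8,200),(404.2,198),(405.2,196),(406.0,194)]
tm=[(393,170.),(390.0,172),(388.3,174),(387.3,176),(386.5,178),(396,169.7),(399,169.8),(405.6,172),(408.4,174),(409.6,176),(410.6,178),(411.1,180),(411.1,182),(411.0,184),(409.9,186)]
sr=lambda:None
t=np.linspace(0,2*np.pi,1440)[:,None]
def ring(q,h,r):return SEAT+AX*h+(q[0]+r*np.cos(t))*e1+(q[1]+r*np.sin(t))*e2
d=lambda n,P,p:cKDTree(proj(n,P)).query(p)[0]
def F(q,rf=None,sc=1):
    q=np.asarray(q)/1000;rf=q[3] if rf is None else rf
    lo,hi=ring(q,q[2]-.03,rf),ring(q,q[2]+.03,.031)
    return np.r_[d("scene",lo,sf),d("scene",hi,sm),d("top",lo,tf),d("top",hi,tm)]
for rf in(.031,.030,.029,.028,.027):
    r=least_squares(lambda q:F(q,rf),(0,0,33),diff_step=.01,x_scale=(1,1,1));print(rf,r.x.round(2),np.sqrt((r.fun**2).mean()).round(3))
E
python3 fit2.py
python3 - <<'E'
# same fit for initial cup: does foot look full radius?
import cv2
im=cv2.imread("pics/scene0.png")
for r in range(206,230,2): print(r,' '.join('%3d'%x for x in im[r,356:394].astype(int).sum(1)//3))
E
```

```text
0.031 [ 1.45 -0.42 31.03] 0.539
0.03 [ 1.4  -0.29 30.46] 0.426
0.029 [ 1.31 -0.18 29.9 ] 0.409
0.028 [ 1.21 -0.05 29.39] 0.501
0.027 [ 1.17  0.07 28.89] 0.658
206 141 141 139 141 142 144 116  57  11  12  11   9  12  11   8   9   5  10   9  15  15  11   7  12  13  15  48 121 142 143 143 144 144 144 145 146 101  52
208 143 141 140 141 140 140 106  36  15   9  14   9   9  20  30  35  38  33  30  24  15  14  16  12  14   8  10 119 144 146 144 142 142 139 141 144 139  97
210 143 143 144 142 139 141 101  17  11  15  12   8   6  27  34  36  59  72  72  50  21  16  14  19  11  18  37 121 144 142 141 141 142 139 142 146 144 142
212 141 140 141 142 139 130  83  16  13  11  12  12   6  15  26  46  55  54  49  32  18  10  18  13  11  14  92 133 146 145 146 145 145 144 144 144 145 144
214 145 141 140 141 141 123  78  23  11  17  14  16  15  12  14  11  16  15  11  11  15   9   2   6  12  22  52  82 128 139 140 141 140 142 143 146 145 144
216 137 141 140 140 139 111  49  10  14   7  12  14  11  12  14  11  12  11  12   7  15   7   9  11  14  42  58  63  84 130 146 141 138 138 143 144 143 142
218 1
[... 230 characters left out ...]
  16  17  11   7   7  37  54  60  58  61 112 137 142 143 143 146 147 144 144
222 141 144 144 144 141 140 138 132  97  43   4   3   4   1   8  12   8  11  14   9   4   1  22  45  61  59  61  61  61 125 141 141 142 142 140 142 145 144
224 137 138 139 140 141 141 140 141 143 138 125 104  61  20  12   8   7   3   8  23  44  57  61  62  60  63  61 114 137 142 143 144 144 141 140 140 140 142
226 141 141 141 142 142 139 141 141 142 141 141 146 145 146 134 130  95  64  64  61  60  59  60  62 108 130 138 139 140 143 144 145 143 143 143 140 141 140
228 139 140 141 142 141 142 141 138 141 143 142 145 143 140 141 143 142 143 144 144 143 140 141 141 141 145 145 145 144 141 144 143 145 146 143 143 145 143
```

Run:
```python
from h import *
a=cv2.imread("pics/scene0.png").astype(int);b=cv2.imread("pics/f_s.png").astype(int)
for n,(u,v,w,h) in dict(jar=(318,255,32,35),tamper=(438,190,26,32),pitcher=(165,200,50,45),catch=(240,210,26,28)).items():
    print(n,np.abs(a-b)[v:v+h,u:u+w].mean().round(1))
print(ctrl.state()['t'],ctrl.job_done())
```

```text
jar 28.8
tamper 14.8
pitcher 13.8
catch 6.2
the job is handed in; nothing more can be done
16.35 None
```

Run:
```python
import cv2,numpy as np
a=cv2.imread("pics/scene0.png");b=cv2.imread("pics/f_s.png")
cv2.imwrite("pics/cmp.png",np.vstack([np.hstack([cv2.resize(i[v:v+50,u:u+60],None,fx=3,fy=3) for u,v in((305,245),(425,180),(160,195),(225,200))]) for i in(a,b)]))
```

```text
(no output)
```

View pics/cmp.png

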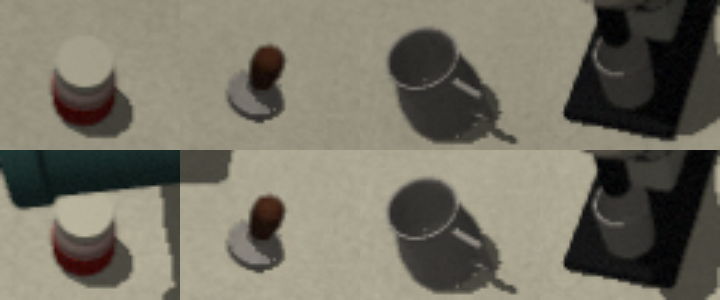

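I screwed the bean cup onto the throat to its stop, let go, moved the arm clear and handed the job in at 16.35 s. No verdict was reported.

**What I did**
- **Grip:** The first grip was too high, moved the cup a few millimetres and lifted it slightly. I let go and gripped it again lower.
- **Finding the thread:** On the way down one brief sideways contact of about 4 N eased after a small shift. The lugs then seem to have gone straight into the slots, at a measured 36.2 mm. A 0.12 rad anticlockwise turn met 1.8 N m at once, so I undid it; the cup had not slipped in the grip.
- **Screwing down:** It turned about 105° clockwise with hardly any resistance, sinking about 5 mm to a hard stop.

**Last checks**
- **Height:** The arm read 31.1 mm at the stop. A camera fit gave about 30 to 31 mm, with the centre within 1.5 mm of the axis. Fully home is 30.7 mm and the limit is 32.3 mm.
- **Other things:** In the scene pictures the jar, tamper, pitcher and catch cup stand where they did at the start. A numeric image difference was not clean (jar 28.8), because the arm and the lighting had changed, so I compared them by eye after handing in.

**What disagreed**
- **Torque:** The stop reached about 1.35 N m against the 1 N m advised, and the backward test 1.8 N m. The highest push I read along the axis was about 6 N.
- **Foot outline:** In the last pictures the foot looks 1 to 2 pixels narrower than the model, so the camera height is only good to about 1 mm.
- **Throat position:** It measured about 5 mm further back than the base-plate dimensions imply. I used the measured position.

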